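# Scrub the measuring cup and turn it over to drain

### The job

Scrub out the square measuring cup with the bottle brush: push the brush down to the bottom of the cup, draw it up to the mouth, and push it down to the bottom once more. Then stand the brush back in its metal pot, and turn the cup over so that it stands mouth-down with all of it on the ribbed draining mat, setting it down gently and never letting it drop or topple. Leave the amber vial, the green jug and the carton where they stand.

Things in the scene. Friction and masses are not known exactly. Their poses are not given: they have to be found in the camera images.
- cup: Loose white plastic measuring cup, square in plan: 52 x 52 mm outside, 66 mm high, straight walls 4 mm thick (44 x 44 mm inside), floor 4 mm thick, about 120 g, a blue band just below its rim. Starts mouth-up on the bare table. Origin: centre of its underside; +z points out of the mouth; x and y are square to its four flat sides. It lies steadily on any of its flat sides
- cup_rim (a point): Centre of the cup's mouth, level with the rim, 66 mm along +z from the cup's origin
- brush: Loose bottle brush, 190 mm long, about 60 g, standing head down in the pot: round green-and-white bristle head 27 mm in diameter and 64 mm long (it behaves as a rigid cylinder), then a straight round green handle 16 mm in diameter and 126 mm long. Origin: centre of the lower end (tip) of the bristle head; +z points along the handle to its free end
- brush_grip (a point): Point on the axis of the brush handle, 165 mm from the tip and 25 mm below the handle's free end: a good place to pinch it from above
- pot: Fixed round metal pot, open at the top, 75 mm high, 54 mm outside and 48 mm inside diameter at the mouth, 46 mm inside at its floor, which is 5 mm thick. It stands on a thin dark disc 90 mm across. Origin: centre of its underside; +z up
- mat: Fixed dark draining mat with grey ribs, 200 mm (its x) by 180 mm (its y), its flat top 8 mm above the table. Origin: centre of its underside; +z up
- vial: Loose amber glass vial with black cap, 38 mm in diameter, 70 mm high, upright; leave it alone. Origin: centre of its underside
- jug: Loose green plastic jug, 60 x 85 mm (its x, y), 138 mm high with cap, upright; leave it alone. Origin: centre of its underside
- carton: Loose white and yellow carton, 70 x 120 mm (its x, y), 55 mm high; leave it alone. Origin: centre of its underside
There are look-alikes about, which are no part of the job. What is meant by the brush is not yellow, and is the smaller of those in its own colour.

How it is judged:
By the outcome, as a careful person would: the job done as asked, in the order asked, and still so for the second after the job is handed in, with the robot touching nothing.
It also fails if it takes over 72 s, if anything falls off the work surface, if the arm or the gripper's body presses on something with over 40 N, if the wrist force passes 120 N, or if a joint passes its speed limit or range.

### The arm

A 6-joint arm with a two-finger parallel gripper is mounted at the origin on the work surface. World frame = base frame: x ahead of the robot, y to its left, z up, the work surface at z = 0. Lengths are in m, angles in rad, forces in N, time in s.
With the tool pointing down it reaches from about 0.25 to 0.775 m from the base axis. Payload 4 kg.
Tool frame: the origin (TCP) lies at the very end of the fingers, on their centre line; the grasp point (between the pads) lies 19 mm behind it; z points along the fingers, y is the line along which they close (so a half turn about z gives the same grasp; the last joint's range is limited). The gripper opens to 94 mm and grips with 3 to 60 N. Pads are 16 mm wide; open, the fingers measure 119 mm over their backs; the gripper's body (75 mm by 177 mm) begins 78 mm behind the grasp point.
Start: joints at [-1.304, 0.087, 1.371, -0, 1.684, -0.103], TCP at [0.199, -0.513, 0.206] pointing down, gripper open.
Joint ranges: [-3.1, 3.1], [-0.76, 2.03], [0.27, 2.55], [-1.08, 4.22], [0.17, 2.65], [-2.57, 2.57]. Speed limits (rad/s): [2.79, 2.79, 3.14, 3.14, 3.14, 3.14].

### API

Orientations are given as a unit quaternion [x, y, z, w].
In Python, from rig import env gives the robot as it stands.
- The arm moves only by the shell command python3 -m pendant 'ROWS' [OPENING]. ROWS is text: rows parted by semicolons, each of 4 numbers parted by spaces: the shift along the world's x, y, z in m, then the turn about the world's z in rad. In form: tx ty tz spin; .... A call has 1 to 10 rows; each row is the pose to reach, as a shift and turn from the pose commanded when the call began; what a row does not reach only later rows make up. A row lasts 1/12 s, in which the tool goes at most 41.7 mm and 7.16 degrees, less where a joint would pass 70% of its speed; a pose out of reach is approached as far as the arm can. A call with a gripper value outside its range is refused whole. OPENING is the finger opening in m, from 0 to 0.094, set as the call begins (- or left out, the last holds). The fingers move at their own pace and stop on an object; the grip force is fixed at half the most. Time passes only in rows, so rows that repeat a pose let the fingers close. It gives the time, the measured TCP pose, the force, the opening and the grip force at its end, in the units of the state.
- env.get_state(): the state, without advancing time (a new reading comes with each control period).
- env.get_image(name): name is "side" or "top"; returns the picture (480x640x3 uint8, red, green, blue); there is no depth.
- env.get_calibration(name): a dict with "fx", "fy", "cx", "cy" (pixels), "k1" (the pictures are not rectified: a ray, as slopes to the right and down, at radius r is drawn at 1 + k1 r^2 times it, then the intrinsics apply), "R" (3x3) and "t" (3): a world point X has camera coordinates R X + t. Camera axes: x right, y down, z forward; pixel columns grow to the right and rows downward; lengths in m; the calibration is good to about 2 mm. A picture is of the moment at which its call begins. get_calibration takes no time and is no camera call.
- env.hand_in(): hands the job in; it is judged then, once.
Trained networks look in the newest picture that a camera, given by its name, has taken for a name from the list of things; names that differ only in an ending like _2 or _b are one class to them, and where a whole thing is asked for, a point or a joint stands for the part that bears it (a point fixed in the world has none). Each returns a list of dicts, best first, with "p" (0 to 1); they miss things now and then, are a little off and sometimes report something else, mostly with a low value. They report only what shows in the picture. A call takes as long as a camera call. They do not tell look-alikes from the thing itself.
- env.recognise(camera, query): "extent" ([centre column, centre row, width, height] in pixels, round what is visible of it).
The state is a dict: "t": time; "qpos": joint angles; "joint_velocities": joint speeds; "joint_torque": joint torques, N m; "eef_pos": TCP position; "orientation": TCP orientation; "wrist_force": force on the tool from outside, world axes, zero at the start; "ft_torque": the same for the moment, N m; "grip_width": finger opening in m; "grip_force": force on a finger pad.
Only numpy, scipy, OpenCV 4.12 (cv2) and the standard library are available. Lean on these libraries where they do the work, as an engineer would, in place of code of your own. Each camera call takes 0.05 s, during which the arm holds its last target. There are 200 camera calls.

## Working session

There is one attempt and no reset: what is moved stays moved. The work goes in short steps, Python scripts to look and compute and a shell command to move; the robot and the scene stay as the last step left them, time stands still between calls to the robot, and variables do not carry over. Pictures are saved under pics/ and viewed, at most 10 in all, crops included, and the job is handed in when it is done.

```bash
ls; mkdir -p pics; python3 - <<'E'
from rig import env
import cv2
for n in("side","top"):
    im=env.get_image(n); cv2.imwrite(f"pics/{n}0.png",im[:,:,::-1])
    c=env.get_calibration(n); print(n,c)
    for q in ["cup","brush","pot","mat","vial","jug","carton"]:
        print(q,[(d["extent"],round(d["p"],2)) for d in env.recognise(n,q)][:5])
print(env.get_state())
E
```

```text
pics
side {'fx': 474.4535544858913, 'fy': 474.4535544858913, 'cx': 308.62300872518983, 'cy': 241.98359827024672, 'k1': -0.0715116667303722, 'R': array([[-0.95680839, -0.29020926,  0.01721299],
       [-0.19739829,  0.60506573, -0.77131665],
       [ 0.21342824, -0.74140006, -0.63621878]]), 't': array([0.5649102 , 0.22961209, 0.72993046])}
cup [([379.3, 307.9, 41.8, 53.1], 0.83)]
brush [([388.9, 413.5, 47.1, 131.3], 0.98), ([302.5, 393.8, 20.7, 74.9], 0.78), ([379.6, 373.4, 33.5, 93.9], 0.62)]
pot [([302.4, 438.5, 64.2, 77.3], 0.77)]
mat [([366.9, 237.0, 102.5, 57.2], 0.67)]
vial [([253.8, 280.3, 16.8, 33.2], 0.85)]
jug [([268.5, 187.8, 41.6, 70.8], 0.56)]
carton [([163.1, 369.8, 85.9, 96.7], 0.86)]
top {'fx': 499.5115979007708, 'fy': 499.5115979007708, 'cx': 315.4411900584591, 'cy': 242.12025598194103, 'k1': -0.0502280003300451, 'R': array([[ 0.01331669, -0.99990257, -0.00418525],
       [-0.97503225, -0.01205736, -0.22173571],
       [ 0.22166364,  0.00703354, -0.97509782]]), 't': array([0.01044588, 0.60655459, 0.93791531])}
cup [([323.1, 311.6, 35.2, 33.5], 0.66)]
brush [([177.4, 3
[... 376 characters left out ...]
9031e+00,  8.71549497e-02,  1.37067657e+00, -3.33708533e-06,
        1.68361186e+00, -1.03099382e-01]), 'joint_velocities': array([ 4.89707813e-04,  2.85557617e-04,  2.95443431e-05,  1.65950432e-03,
       -1.57060662e-04,  1.63555894e-03]), 'joint_torque': array([-1.46920378e-03, -3.39992845e+01, -3.02574921e+01,  7.16937147e-02,
        2.35759083e-02, -1.43063511e-05]), 'eef_pos': array([ 0.19878919, -0.51284109,  0.20554243]), 'orientation': array([9.82954176e-01, 1.83850708e-01, 4.44631597e-06, 7.45222334e-05]), 'wrist_force': array([-0.70464227,  0.09398649, -0.44747832]), 'ft_torque': array([ 0.0514323 , -0.04891687,  0.05707075]), 'grip_force': 0.0, 'grip_width': 0.09405251992638895}
```

View pics/side0.png

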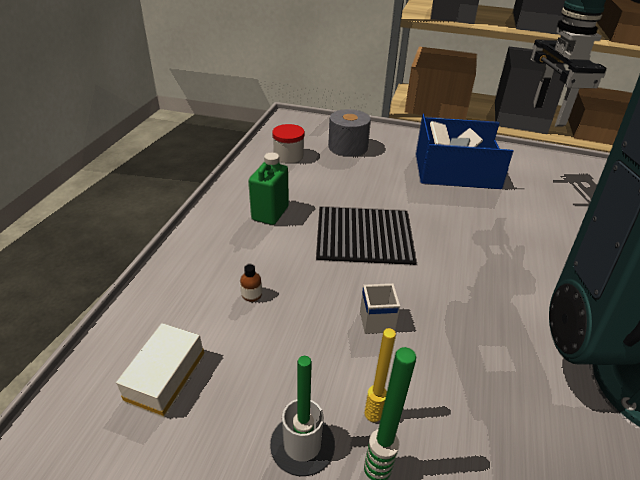

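View pics/top0.png

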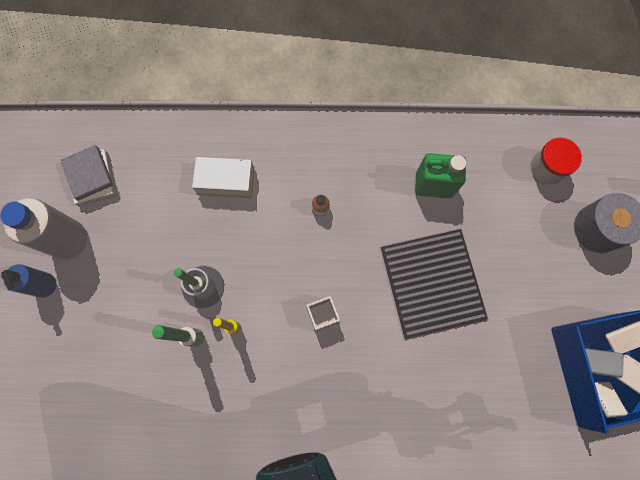

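The side view shows three brushes. The large green one is at (390,413), free-standing. The yellow one is at (380,375). The smaller green one is at (304,390), standing in the pot. The last fits the description because it is not yellow, it is the smaller of the green pair, and it stands head-down in the pot. The cup is at side (380,308) and top (323,313), and the mat is at top (434,286). I'll confirm in one enlarged crop and measure.

```bash
cat > h.py <<'E'
from rig import env
import numpy as np, cv2
from scipy.optimize import least_squares
C={n:env.get_calibration(n) for n in("side","top")}
def proj(n,X):
    c=C[n]; X=np.atleast_2d(X); p=X@np.array(c["R"]).T+c["t"]; s=p[:,:2]/p[:,2:]
    s=s*(1+c["k1"]*(s**2).sum(1,keepdims=True))
    return s*[c["fx"],c["fy"]]+[c["cx"],c["cy"]]
def tri(pix):  # {cam:(u,v)} -> X, residual px
    f=lambda X:np.concatenate([proj(n,X)[0]-p for n,p in pix.items()])
    r=least_squares(f,[.45,0,.1]); return r.x,np.abs(r.fun).max()
def onz(n,p,z):
    r=least_squares(lambda q:proj(n,[q[0],q[1],z])[0]-p,[.45,0]); return r.x
E
python3 - <<'E'
from h import *
s=cv2.imread("pics/side0.png");t=cv2.imread("pics/top0.png")
f=lambda im,x,y,w,h:cv2.resize(im[y:y+h,x:x+w],(400,300),interpolation=cv2.INTER_CUBIC)
o=np.vstack([np.hstack([f(s,250,340,160,120)[:, :],f(t,150,250,100,75)]),np.hstack([f(s,345,270,80,60),f(t,290,280,80,60)])])
cv2.imwrite("pics/crop.png",o)
for z in(0,):
  print("vial",onz("side",(251,298),0),"pot base",onz("side",(302,448),0))
print("pot side/top rim", onz("side",(302,417),.075),onz("top",(199,283),.075))
print("mat corners",[onz("top",p,.008) for p in((382,247),(461,231),(487,320),(406,338))])
print("cup rim top",[onz("top",p,.066) for p in((307,305),(332,297),(339,318),(315,328))])
print("brush top",tri({"side":(304.5,360),"top":(180,272)}))
print("carton",onz("top",(223,175),.055),"vial",onz("top",(321,200),.07),"jug",onz("top",(440,170),.12))
E
```

```text
vial [0.69548168 0.01673438] pot base [0.52069641 0.26141738]
pot side/top rim [0.52248092 0.25769124] [0.51933252 0.24660881]
mat corners [array([ 0.61111699, -0.12345918]), array([ 0.64848896, -0.29465958]), array([ 0.45866079, -0.33964361]), array([ 0.42044122, -0.16996518])]
cup rim top [array([0.48001589, 0.03314274]), array([ 0.49638151, -0.01584561]), array([ 0.45545701, -0.02977864]), array([0.43553532, 0.0168294 ])]
brush top (array([0.52191516, 0.25335335, 0.19045177]), np.float64(0.0912803635131354))
carton [0.75235494 0.21556347] vial [0.69463177 0.00800762] jug [ 0.74395686 -0.22663362]
```

View pics/crop.png

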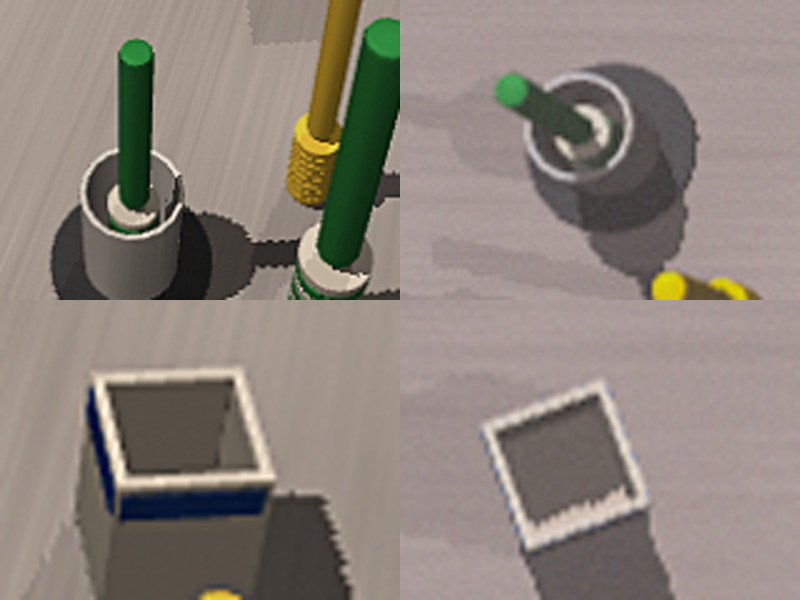

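```bash
python3 - <<'E'
from h import *
S=lambda a,b:(a/2.5+250,b/2.5+340); T=lambda a,b:((a-400)/4+150,b/4+250)
print("pot rim",tri({"side":S(132,194),"top":T(579,125)}))
print("brush top",tri({"side":S(136,52),"top":T(512,89)}))
print("junction",tri({"side":S(133,203),"top":T(588,133)}))
sc=[(a/5+345,(b-300)/5+270) for a,b in((90,372),(243,370),(275,480),(118,490))]
tc=[((a-400)/5+290,(b-300)/5+280) for a,b in((485,427),(603,380),(650,500),(527,549))]
def rect(p,w,h,z):
    x,y,a=p; R=np.array([[np.cos(a),-np.sin(a)],[np.sin(a),np.cos(a)]])
    return np.c_[np.array([[w,h],[w,-h],[-w,-h],[-w,h]])/2@R.T+[x,y],[z]*4]
for nm,use in(("both","st"),("s","s"),("t","t")):
    def f(p):
        X=rect(p,.052,.052,.066);r=[]
        if "t" in use:r.append(proj("top",X)-tc)
        if "s" in use:
            q=proj("side",X); d=np.linalg.norm(q[:,None]-np.array(sc)[None],axis=2).argmin(1); r.append(q-np.array(sc)[d])
        return np.concatenate(r).ravel()
    r=least_squares(f,[.466,.001,.3]); print("cup",nm,r.x,np.abs(r.fun).max())
mc=[(382,247),(461,231),(487,320),(406,338)]
r=least_squares(lambda p:(proj("top",rect(p,.2,.18,.008))-mc).ravel(),[.53,-.23,.2]);print("mat",r.x,np.abs(r.fun).max())
ms=[(318,208),(410,208),(415,263),(317,260)]
for i in ms: print(onz("side",i,.008),end='')
E
```

```text
pot rim (array([0.52226238, 0.25612604, 0.07128241]), np.float64(0.4782534111158725))
brush top (array([0.52114345, 0.25616078, 0.19289254]), np.float64(0.027100837941532063))
junction (array([0.5215004 , 0.25440809, 0.05945216]), np.float64(0.2782841954671085))
cup both [0.46503726 0.00170304 0.37189664] 1.1374517534580377
cup s [0.46480788 0.00258955 0.36693192] 0.5338673250066677
cup t [0.46532748 0.00108497 0.37719611] 0.8614471861666857
mat [ 0.53491975 -0.23201417  0.22807741] 1.870550954504239
[ 0.65421586 -0.28308135][ 0.45428905 -0.34950403][ 0.42005042 -0.16348631][ 0.6073099  -0.11229746]
```

The crop confirms that the brush in the pot is the smaller green one, and it stands close to vertical. I'll refine the mat pose and check the neighbouring brushes.

```bash
python3 - <<'E'
from h import *
print("big top",tri({"side":(405,355),"top":(158,332)}),"yellow top",tri({"side":(389,333),"top":(217,322)}))
for n,box in(("top",(370,220,130,130)),("side",(305,198,120,75))):
    im=cv2.imread(f"pics/{n}0.png"); x,y,w,h=box
    g=cv2.cvtColor(im,cv2.COLOR_BGR2GRAY)[y:y+h,x:x+w]
    m=(g<75).astype(np.uint8)
    m=cv2.morphologyEx(m,cv2.MORPH_CLOSE,np.ones((9,9)))
    c=max(cv2.findContours(m,cv2.RETR_EXTERNAL,cv2.CHAIN_APPROX_NONE)[0],key=cv2.contourArea)[:,0,:]
    P=np.array([onz(n,p+[x,y],.008) for p in c[::3]],np.float32)
    (cx,cy),s,a=cv2.minAreaRect(P*1000); print(n,cx,cy,s,a)
E
```

```text
big top (array([0.41607779, 0.26363463, 0.25439326]), np.float64(0.46169821774344655)) yellow top (array([0.43700509, 0.1839913 , 0.18847192]), np.float64(0.16902272030228005))
top 535.7479858398438 -230.28521728515625 (198.72445678710938, 178.91111755371094) 13.70792293548584
side 552.0398559570312 -223.8500518798828 (232.5334014892578, 188.97219848632812) 13.277693748474121
```

```bash
R="python3 -m pendant"
python3 -m pendant '0.16 0.38 0.095 0;0.16 0.38 0.095 0;0.16 0.38 0.095 0;0.16 0.38 0.095 0;0.16 0.38 0.095 0;0.16 0.38 0.095 0;0.16 0.38 0.095 0;0.16 0.38 0.095 0;0.16 0.38 0.095 0;0.16 0.38 0.095 0' 0.06
python3 -m pendant '0.163 0.389 0 0;0.163 0.389 0 0;0.163 0.389 0 0;0.163 0.389 0 0;0.163 0.389 0 0;0.163 0.389 0 0;0.163 0.389 0 0;0.163 0.389 0 0;0.163 0.389 0 0;0.163 0.389 0 0'
```

```text
t: 1.63
eef_pos: [0.3565, -0.1367, 0.2999]
orientation: [0.983, 0.184, 0.001, 0.001]
wrist_force: [1.1, -0.9, 0.2]
grip_width: 0.0601
grip_force: 0.0
t: 2.47
eef_pos: [0.5177, 0.2479, 0.2991]
orientation: [0.983, 0.184, 0.0, 0.0]
wrist_force: [1.0, -0.8, 0.4]
grip_width: 0.0601
grip_force: 0.0
```

```bash
python3 -m pendant '0 0 -0.03 0;0 0 -0.07 0;0 0 -0.11 0;0 0 -0.14 0;0 0 -0.149 0;0 0 -0.149 0;0 0 -0.149 0'
python3 - <<'E'
from h import *
a=env.get_image("side");b=env.get_image("top")
f=lambda im,x,y,w,h:cv2.resize(im[y:y+h,x:x+w,::-1],(400,300),interpolation=cv2.INTER_CUBIC)
cv2.imwrite("pics/g1.png",np.hstack([f(a,200,280,240,180),f(b,120,210,160,120)]))
E
```

```text
t: 3.05
eef_pos: [0.518, 0.2458, 0.1513]
orientation: [0.983, 0.184, 0.001, -0.0]
wrist_force: [0.4, -0.1, 1.0]
grip_width: 0.0599
grip_force: 0.0
```

View pics/g1.png

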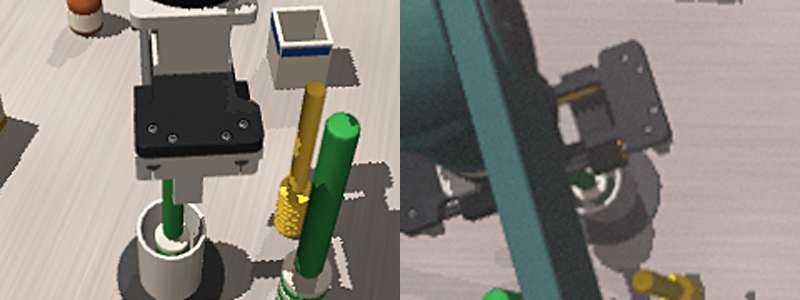

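The picture shows the fingers straddling the brush handle, with the big brush and the yellow one well clear. The TCP is about 10 mm short in y because of the per-row travel cap, so I'll correct that and close.

```bash
python3 -m pendant '0.0035 0.010 0 0;0.0035 0.010 0 0;0.0035 0.010 0 0'
python3 -m pendant '0 0 0 0;0 0 0 0;0 0 0 0;0 0 0 0;0 0 0 0;0 0 0 0' 0
python3 -m pendant '0 0 0.02 0;0 0 0.055 0;0 0 0.09 0;0 0 0.11 0;0 0 0.11 0;0 0 0.11 0'
python3 - <<'E'
from h import *
a=env.get_image("side");b=env.get_image("top")
f=lambda im,x,y,w,h:cv2.resize(im[y:y+h,x:x+w,::-1],(400,300),interpolation=cv2.INTER_CUBIC)
cv2.imwrite("pics/g2.png",np.hstack([f(a,200,240,240,180),f(b,120,210,160,120)]))
E
```

```text
t: 3.4
eef_pos: [0.5218, 0.2565, 0.1516]
orientation: [0.983, 0.184, 0.001, -0.0]
wrist_force: [-0.3, 0.0, -0.9]
grip_width: 0.0598
grip_force: 0.0
t: 3.9
eef_pos: [0.5208, 0.2556, 0.15]
orientation: [0.983, 0.184, -0.0, 0.0]
wrist_force: [0.7, 0.0, -0.0]
grip_width: 0.0235
grip_force: 0.0
t: 4.4
eef_pos: [0.5214, 0.2558, 0.2611]
orientation: [0.983, 0.184, 0.001, -0.0]
wrist_force: [-0.8, 0.3, -1.2]
grip_width: 0.0153
grip_force: 30.0
```

View pics/g2.png

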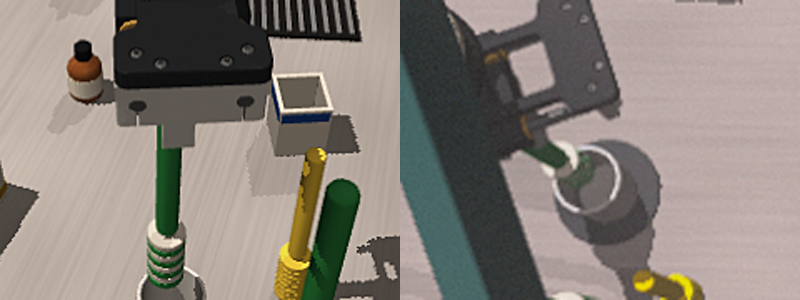

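The brush is held at width 15.3 mm. The fingers finished closing during the lift, so the grip height has to be measured. I'll raise it clear of the pot and measure.

```bash
python3 -m pendant '0 0 0.03 0;0 0 0.05 0;0 0 0.05 0;0 0 0.05 0'
python3 - <<'E'
from h import *
a=env.get_image("side")
cv2.imwrite("pics/g3.png",cv2.resize(a[220:460,200:440,::-1],(600,600),interpolation=cv2.INTER_CUBIC))
s=env.get_state();print(s["eef_pos"],s["grip_width"])
for z in(.08,.1,.12,.14,.16,.18,.2):print(z,(proj("side",[.5214,.2558,z])[0]-[200,220])*2.5)
E
```

```text
t: 4.83
eef_pos: [0.5209, 0.2557, 0.3089]
orientation: [0.983, 0.184, -0.0, 0.0]
wrist_force: [0.0, 0.7, -1.4]
grip_width: 0.0152
grip_force: 30.0
[0.52047426 0.25551324 0.30762436] 0.015340220191122314
0.08 [258.20307059 484.76014443]
0.1 [258.58968604 463.62400903]
0.12 [258.99485894 441.48942344]
0.14 [259.41987884 418.28804601]
0.16 [259.86615066 393.94552246]
0.18 [260.33520707 368.38085755]
0.2 [260.82872225 341.50571489]
```

View pics/g3.png

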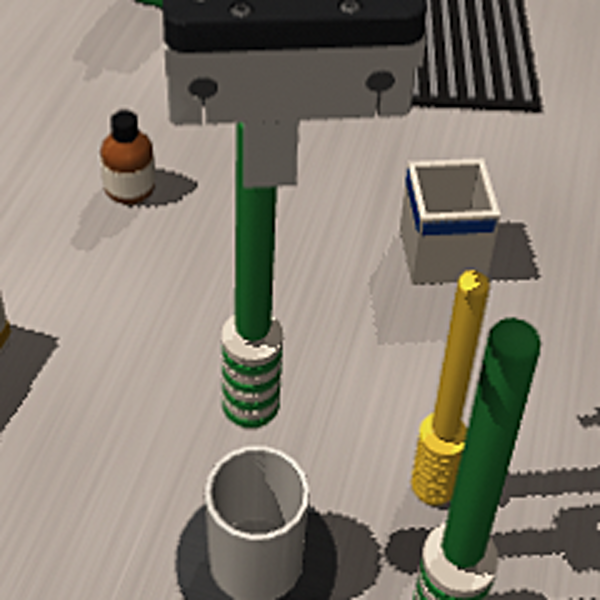

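The brush hangs clear of the pot. The head spans about rows 320–426 of the crop and the axis column is about 250–255, roughly 3 mm off the TCP along tool x. I'll compute the tip height.

```bash
python3 - <<'E'
from h import *
c=C["side"];cam=-np.array(c["R"]).T@c["t"];print("cam",cam)
b=np.array([.5239,.2567]);d=cam[:2]-b;d/=np.linalg.norm(d)
def f(q):
    x,y,z=b[0]+q[0]*.957,b[1]+q[0]*.29,q[1]
    tip=proj("side",[*(np.array([x,y])+d*.0135),z])[0]; return tip-[300,390.4]
r=least_squares(f,[0,.14]);print("tip",r.x)
z=r.x[1]; x,y=b+r.x[0]*np.array([.957,.29])
for zz,rr in((z+.064,.008),(z+.064,.0135),(z+.064,-.0135)):print((proj("side",[x+d[0]*rr,y+d[1]*rr,zz])[0]-[200,220])*2.5)
E
```

```text
cam [0.43004808 0.56618225 0.6317753 ]
tip [0.00173403 0.1543799 ]
[250.94368544 330.65345928]
[250.77518182 341.13168845]
[251.5791416  291.24290433]
```

```bash
python3 -m pendant '-0.01 -0.04 0 0;-0.02 -0.08 0 0;-0.03 -0.12 -0.01 0;-0.04 -0.16 -0.02 0;-0.05 -0.2 -0.035 0;-0.06 -0.235 -0.035 0;-0.061 -0.256 -0.035 0;-0.061 -0.256 -0.035 0;-0.061 -0.256 -0.035 0;-0.061 -0.256 -0.035 0'
python3 - <<'E'
from h import *
a=env.get_image("side");b=env.get_image("top")
f=lambda im,x,y:cv2.resize(im[y:y+120,x:x+80,::-1],(400,600),interpolation=cv2.INTER_CUBIC)
cv2.imwrite("pics/g4.png",np.hstack([f(a,340,220),f(b,280,250)]))
print(env.get_state()["eef_pos"])
E
```

```text
t: 5.72
eef_pos: [0.4595, 0.0004, 0.2735]
orientation: [0.983, 0.184, -0.001, -0.001]
wrist_force: [0.5, -0.5, -1.8]
grip_width: 0.0153
grip_force: 30.0
[0.45986794 0.00086615 0.27426328]
```

View pics/g4.png

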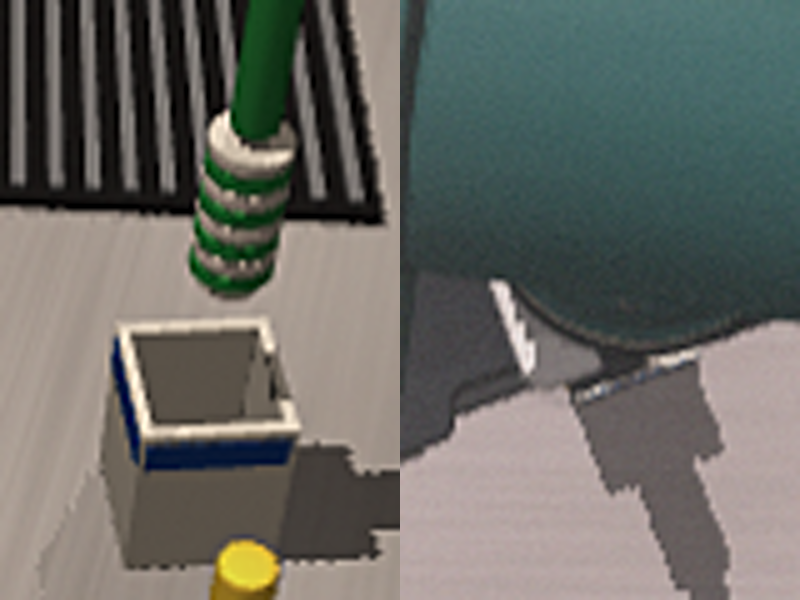

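```bash
python3 - <<'E'
from h import *
c=C["side"];cam=-np.array(c["R"]).T@c["t"]
b=np.array([.4597,.0007]);d=cam[:2]-b;d/=np.linalg.norm(d)
def f(q): return proj("side",[*(b+q[0]*np.array([.957,.29])+d*.0135),q[1]])[0]-[386,279.4]
r=least_squares(f,[0,.12]);print("tip off along +x', z",r.x, b+r.x[0]*np.array([.957,.29]))
z=r.x[1];X=b+r.x[0]*np.array([.957,.29])
print("junction pred",(proj("side",[*(X+d*.008),z+.064])[0]-[340,220])*5)
for p in([.465,.0017],X): print("mouth/tip-at-mouth",(proj("side",[*p,.066])[0]-[340,220])*5)
E
```

```text
tip off along +x', z [0.00195704 0.1150463 ] [0.46157289 0.00126754]
junction pred [258.161803   130.25896565]
mouth/tip-at-mouth [206.31160915 374.68595625]
mouth/tip-at-mouth [216.71662587 376.04527849]
```

```bash
python3 -m pendant '0.0035 0.001 0 0;0.0035 0.001 0 0;0.0035 0.001 -0.03 0;0.0035 0.001 -0.06 0;0.0035 0.001 -0.08 0;0.0035 0.001 -0.095 0;0.0035 0.001 -0.1 0;0.0035 0.001 -0.1 0;0.0035 0.001 -0.1 0'
python3 -m pendant '0 0 -0.002 0;0 0 -0.004 0;0 0 -0.005 0;0 0 -0.005 0'
python3 - <<'E'
from h import *
print(env.recognise("side","cup") and None)
a=env.get_image("side")
cv2.imwrite("pics/g5.png",cv2.resize(a[220:340,340:420,::-1],(400,600),interpolation=cv2.INTER_CUBIC))
E
```

```text
t: 6.57
eef_pos: [0.4639, 0.001, 0.1758]
orientation: [0.983, 0.184, 0.0, 0.0]
wrist_force: [-0.0, -0.7, -0.2]
grip_width: 0.0153
grip_force: 30.0
t: 6.9
eef_pos: [0.4636, 0.0006, 0.1704]
orientation: [0.983, 0.184, 0.0, 0.0]
wrist_force: [-1.0, -0.4, -0.4]
grip_width: 0.0152
grip_force: 30.0
None
```

View pics/g5.png

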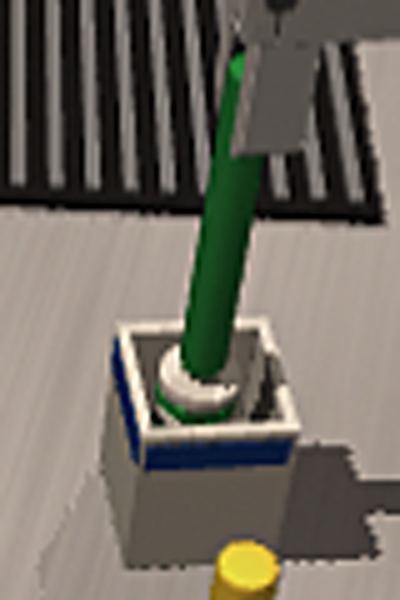

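The brush is inside the cup with its top disc at about (205,375) in the crop, and the cup has not moved. Next I'll feel for the floor.

```bash
python3 -m pendant '0 0 -0.002 0;0 0 -0.003 0;0 0 -0.003 0;0 0 -0.003 0'
python3 -m pendant '0 0 -0.002 0;0 0 -0.003 0;0 0 -0.003 0;0 0 -0.003 0'
```

```text
t: 7.33
eef_pos: [0.4637, 0.0006, 0.1677]
orientation: [0.983, 0.184, 0.001, 0.0]
wrist_force: [-0.3, 0.5, 2.8]
grip_width: 0.0157
grip_force: 30.0
t: 7.67
eef_pos: [0.4649, 0.0007, 0.1675]
orientation: [0.983, 0.184, 0.003, 0.001]
wrist_force: [-0.6, 0.9, 13.1]
grip_width: 0.0151
grip_force: 30.0
```

Contact with the floor is felt at 13 N. Now I'll draw the tip up to the rim and push down again.

```bash
python3 -m pendant '0 0 0.015 0;0 0 0.035 0;0 0 0.055 0;0 0 0.063 0;0 0 0.064 0;0 0 0.064 0;0 0 0.064 0;0 0 0.064 0'
python3 -m pendant '0 0 -0.015 0;0 0 -0.035 0;0 0 -0.05 0;0 0 -0.056 0;0 0 -0.058 0;0 0 -0.060 0;0 0 -0.061 0;0 0 -0.062 0;0 0 -0.062 0;0 0 -0.062 0'
```

```text
t: 8.33
eef_pos: [0.4626, 0.0008, 0.2263]
orientation: [0.983, 0.184, -0.002, -0.0]
wrist_force: [-0.3, 0.1, -0.9]
grip_width: 0.0152
grip_force: 30.0
t: 9.17
eef_pos: [0.4641, 0.0007, 0.1676]
orientation: [0.983, 0.184, 0.001, 0.0]
wrist_force: [-0.4, 0.3, 4.8]
grip_width: 0.0153
grip_force: 30.0
```

```bash
python3 -m pendant '0 0 0.02 0;0 0 0.055 0;0 0 0.09 0;0 0 0.12 0;0 0.01 0.125 0;0.01 0.045 0.125 0;0.02 0.085 0.125 0;0.03 0.125 0.125 0;0.04 0.165 0.125 0;0.05 0.205 0.125 0'
python3 -m pendant '0.004 0.03 0 0;0.007 0.05 0 0;0.007 0.05 0 0;0.007 0.05 0 0;0.007 0.05 0 0'
python3 - <<'E'
from h import *
a=env.get_image("side")
cv2.imwrite("pics/g6.png",cv2.resize(a[300:480,240:360,::-1],(400,600),interpolation=cv2.INTER_CUBIC))
s=env.get_state();print(s["eef_pos"])
E
```

```text
t: 10.0
eef_pos: [0.5131, 0.2079, 0.2895]
orientation: [0.983, 0.184, -0.001, 0.0]
wrist_force: [0.8, -0.2, 0.4]
grip_width: 0.0153
grip_force: 30.0
t: 10.42
eef_pos: [0.5201, 0.2551, 0.29]
orientation: [0.983, 0.184, -0.001, 0.001]
wrist_force: [0.5, -1.1, -0.9]
grip_width: 0.0152
grip_force: 30.0
[0.52019698 0.25471959 0.29056014]
```

View pics/g6.png

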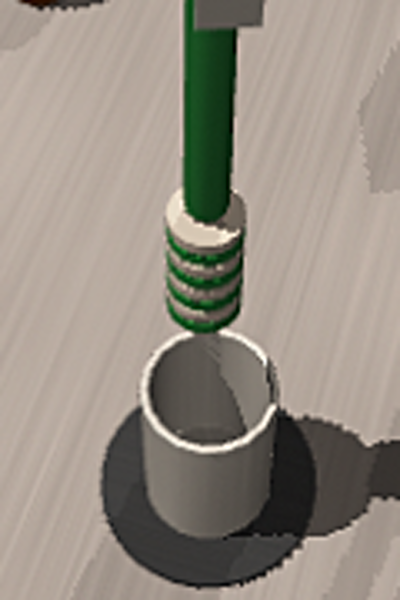

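The brush tip at (205,330) is in line with the pot mouth at (209,392). I'll lower it in.

```bash
python3 -m pendant '0 0 -0.03 0;0 0 -0.06 0;0 0 -0.09 0;0 0 -0.108 0;0 0 -0.114 0;0 0 -0.118 0;0 0 -0.12 0;0 0 -0.12 0;0 0 -0.12 0'
python3 -m pendant '0 0 -0.002 0;0 0 -0.002 0;0 0 -0.002 0'
```

```text
t: 11.22
eef_pos: [0.5213, 0.2558, 0.1731]
orientation: [0.983, 0.184, 0.002, -0.0]
wrist_force: [-0.1, 0.3, -1.1]
grip_width: 0.0156
grip_force: 30.0
t: 11.47
eef_pos: [0.5206, 0.2558, 0.1696]
orientation: [0.983, 0.184, 0.0, -0.0]
wrist_force: [0.3, 0.7, -0.9]
grip_width: 0.0152
grip_force: 30.0
```

Expected floor contact is at about 0.1686 m, so I'll go down a little more until it is felt, then release and rise.

```bash
python3 -m pendant '0 0 -0.001 0;0 0 -0.002 0;0 0 -0.002 0'
python3 -m pendant '0 0 0 0;0 0 0 0;0 0 0 0;0 0 0 0' 0.05
python3 -m pendant '0 0 0.01 0;0 0 0.04 0;0 0 0.08 0;0 0 0.12 0;0 0 0.12 0;-0.005 -0.04 0.12 0;-0.01 -0.08 0.12 0;-0.015 -0.12 0.12 0;-0.02 -0.16 0.12 0' 0.07
python3 - <<'E'
from h import *
a=env.get_image("side");b=env.get_image("top")
f=lambda im,x,y,w,h:cv2.resize(im[y:y+h,x:x+w,::-1],(400,400),interpolation=cv2.INTER_CUBIC)
cv2.imwrite("pics/g7.png",np.hstack([f(a,240,250,200,200),f(b,150,230,200,200)]))
s=env.get_state();print(s["eef_pos"])
E
```

```text
t: 11.72
eef_pos: [0.5211, 0.256, 0.1687]
orientation: [0.983, 0.184, 0.001, -0.0]
wrist_force: [-0.4, 0.2, 4.7]
grip_width: 0.0153
grip_force: 30.0
t: 12.05
eef_pos: [0.52, 0.2555, 0.1663]
orientation: [0.983, 0.184, -0.001, 0.0]
wrist_force: [-0.2, -0.0, -0.4]
grip_width: 0.0386
grip_force: 0.0
t: 12.8
eef_pos: [0.4999, 0.0944, 0.2876]
orientation: [0.983, 0.184, 0.0, 0.0]
wrist_force: [0.4, -0.3, 0.1]
grip_width: 0.0702
grip_force: 0.0
[0.50009956 0.09091549 0.28819909]
```

View pics/g7.png

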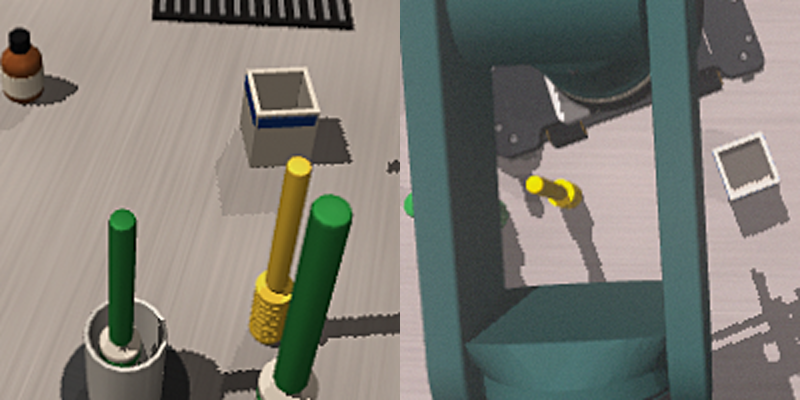

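The brush is upright in the pot at (122,215)–(120,345), and the cup is still in place at (280,95) in the side crop. That was my tenth picture, so from here I rely on numbers only. Next I'll approach the cup.

```bash
python3 -m pendant '-0.015 -0.04 0 0;-0.03 -0.08 0 0;-0.035 -0.089 -0.03 0;-0.035 -0.089 -0.07 0;-0.035 -0.089 -0.11 0;-0.035 -0.089 -0.15 0;-0.035 -0.089 -0.17 0;-0.035 -0.089 -0.17 0;-0.035 -0.089 -0.17 0;-0.035 -0.089 -0.17 0' 0.09
python3 - <<'E'
from h import *
for i in range(2):print(env.recognise("side","cup")[:1]); 
env.get_image("side");print(env.recognise("side","cup")[:1],env.get_state()["eef_pos"])
E
```

```text
t: 13.73
eef_pos: [0.467, 0.007, 0.1194]
orientation: [0.983, 0.184, 0.002, 0.0]
wrist_force: [-0.1, 0.9, 0.8]
grip_width: 0.0898
grip_force: 0.0
[{'extent': [378.9, 307.3, 41.9, 54.4], 'p': 0.82}]
[{'extent': [378.9, 307.3, 41.9, 54.4], 'p': 0.82}]
[{'extent': [379.2, 307.8, 38.8, 51.6], 'p': 0.83}] [0.46689141 0.00668817 0.11936181]
```

```bash
python3 -m pendant '-0.002 -0.005 0 0;-0.002 -0.005 -0.03 0;-0.002 -0.005 -0.06 0;-0.002 -0.005 -0.08 0;-0.002 -0.005 -0.091 0;-0.002 -0.005 -0.095 0;-0.002 -0.005 -0.095 0;-0.002 -0.005 -0.095 0'
python3 -m pendant '0 0 0 0;0 0 0 0;0 0 0 0;0 0 0 0;0 0 0 0;0 0 0 0;0 0 0 0;0 0 0 0' 0.050
python3 -m pendant '0 0 0 0;0 0 0 0'
```

```text
t: 14.6
eef_pos: [0.4645, 0.0014, 0.0234]
orientation: [0.983, 0.184, 0.001, 0.0]
wrist_force: [1.1, -0.8, 0.7]
grip_width: 0.0898
grip_force: 0.0
t: 15.27
eef_pos: [0.4634, 0.0017, 0.0222]
orientation: [0.983, 0.184, 0.0, -0.0]
wrist_force: [-0.2, 0.3, 0.9]
grip_width: 0.0518
grip_force: 30.0
t: 15.43
eef_pos: [0.4634, 0.0017, 0.0222]
orientation: [0.983, 0.184, 0.0, 0.0]
wrist_force: [0.3, -0.4, 1.2]
grip_width: 0.0516
grip_force: 30.0
```

```bash
python3 -m pendant '0 0 0.02 0;0 0 0.045 0;-0.008 -0.035 0.05 -0.04;-0.018 -0.075 0.05 -0.09;-0.028 -0.115 0.05 -0.131;-0.038 -0.155 0.05 -0.131;-0.048 -0.195 0.05 -0.131;-0.058 -0.235 0.05 -0.131;-0.065 -0.265 0.05 -0.131;-0.065 -0.265 0.05 -0.131'
python3 -m pendant '0 0 0 0;0 0 -0.03 0;0 0 -0.044 0;0 0 -0.044 0;0 0 -0.044 0;0 0 -0.044 0'
cat >> h.py <<'E'
F=np.array([np.cos(.239),np.sin(.239),0]);Gv=np.array([-F[1],F[0],0]);Z=np.array([0,0,1.])
E0=np.array([.535,-.230,0])-.1*F
def band(th,P,h,n="side",s0=1.0):
    """masks of whole cup & band polygon hull; P=grasp point world, h=dist of grasp from cup bottom, th CW tilt about closing axis"""
    u=np.sin(th)*F+np.cos(th)*Z      # cup +z
    v=np.cos(th)*F-np.sin(th)*Z      # cup forward
    cor=lambda k:[P+(k-h)*u+a*.026*v+b*.026*Gv for a,b in((1,1),(1,-1),(-1,-1),(-1,1))]
    cam=-np.array(C[n]["R"]).T@C[n]["t"]
    out=[]
    for lo,hi in((0,.066),):
        m=np.zeros((480,640),np.uint8)
        cv2.fillConvexPoly(m,cv2.convexHull(proj(n,cor(lo)+cor(hi)).astype(np.int32)),1); out.append(m)
    m=np.zeros((480,640),np.uint8)
    for nn,i,j in((v,0,1),(-v,2,3),(Gv,0,3),(-Gv,1,2)):
        c=P+(.033-h)*u+.026*nn
        if nn@(cam-c)>0:
            q=[cor(.050)[i],cor(.050)[j],cor(.062)[j],cor(.062)[i]]
            cv2.fillConvexPoly(m,cv2.convexHull(proj(n,q).astype(np.int32)),1)
    if u@(cam-(P+(.066-h)*u))>0: # mouth hides far-side band? none outside
        pass
    out.append(m); return out
def blue(im):
    hsv=cv2.cvtColor(im,cv2.COLOR_RGB2HSV)
    return ((hsv[...,0]>100)&(hsv[...,0]<130)&(hsv[...,1]>110)).astype(np.uint8)
def tilt(h,n="side"):
    im=env.get_image(n);B=blue(im);s=env.get_state();p=s["eef_pos"]+[0,0,.019]
    best=[]
    for d in range(-20,201,3):
        for dx in(-.004,0,.004):
            W,m=band(np.radians(d),p+dx*F,h,n)
            roi=cv2.dilate(W,np.ones((25,25)))
            b=B&roi
            best.append(((m&b).sum()/max(1,(m|b).sum()),d,dx))
    best.sort(reverse=True); return best[:4],p,int(b.sum())
E
python3 - <<'E'
from h import *
b,p,n=tilt(.042);print(b,n,p)
q=p-E0;print("G fwd of edge",q@F,"lat",q@Gv,"z",p[2])
E
```

```text
t: 16.27
eef_pos: [0.3965, -0.2686, 0.0716]
orientation: [0.993, 0.116, -0.001, 0.001]
wrist_force: [0.1, 0.1, -1.1]
grip_width: 0.0517
grip_force: 30.0
t: 16.77
eef_pos: [0.3992, -0.2628, 0.0289]
orientation: [0.993, 0.12, 0.0, 0.0]
wrist_force: [-0.0, -0.9, -1.7]
grip_width: 0.052
grip_force: 30.0
[(np.float64(0.34946236559139787), 1, 0), (np.float64(0.3333333333333333), -5, 0.004), (np.float64(0.3282828282828283), 4, 0), (np.float64(0.3147208121827411), 7, 0)] 88 [ 0.39945708 -0.26326262  0.04835414]
G fwd of edge -0.03956443830513679 lat -0.00022990475489704812 z 0.04835413733338523
```

```bash
python3 -m pendant '0.010 0.0024 0 0;0.0136 0.0033 0 0;0.0155 0.0038 0 0;0.0175 0.0043 0 0;0.021 0.0051 0.001 0;0.0243 0.0059 0.0015 0;0.028 0.0068 0.002 0;0.0311 0.0076 0.003 0;0.034 0.0083 0.004 0;0.037 0.009 0.005 0'
cat > q.py <<'E'
from h import *
import sys
b,p,n=tilt(float(sys.argv[1]));q=p-E0
print([(round(float(a),2),d,dx) for a,d,dx in b],n,"fwd %.4f lat %.4f z %.4f"%(q@F,q@Gv,p[2]),"wf",env.get_state()["wrist_force"].round(1),env.recognise("side","cup")[:1])
E
python3 q.py .042
```

```text
t: 17.65
eef_pos: [0.431, -0.2559, 0.0327]
orientation: [0.993, 0.119, -0.006, 0.001]
wrist_force: [-10.3, -4.9, -2.6]
grip_width: 0.0517
grip_force: 30.0
[(0.28, 7, -0.004), (0.27, 19, -0.004), (0.24, 10, -0.004), (0.23, 13, -0.004)] 54 fwd -0.0066 lat -0.0006 z 0.0517 wf [-10.6  -4.7   0.8] [{'extent': [421.0, 219.8, 28.0, 42.0], 'p': 0.86}]
```

```bash
cat > q.py <<'E'
from h import *
import sys
K=4
def poly(m,X,v):
    cv2.fillConvexPoly(m,cv2.convexHull(((proj("side",X)+.5)*K).astype(np.int32)-OFF),v)
def box(c,a,b,z0,z1):
    return [c+x*F+y*Gv+z*Z for x in a for y in b for z in(z0,z1)]
h=float(sys.argv[1]); lo,hi=(float(x) for x in sys.argv[2:4])
im=env.get_image("side");B=blue(im);s=env.get_state();p=s["eef_pos"]+[0,0,.019];q=p-E0
c0=proj("side",p)[0]; OFF=((c0-50)*K).astype(np.int32); x0,y0=OFF/K
M=cv2.warpAffine(B*255,np.array([[K,0,-OFF[0]+K/2-.5],[0,K,-OFF[1]+K/2-.5]],float),(100*K,100*K),flags=cv2.INTER_LINEAR)>127
cam=-np.array(C["side"]["R"]).T@C["side"]["t"]
def model(th,dx,dz):
    P=p+dx*F+dz*Z;u=np.sin(th)*F+np.cos(th)*Z;v=np.cos(th)*F-np.sin(th)*Z
    cor=lambda k:[P+(k-h)*u+a*.026*v+b*.026*Gv for a,b in((1,1),(1,-1),(-1,-1),(-1,1))]
    m=np.zeros((100*K,100*K),np.uint8);A,D=cor(.0505),cor(.0615)
    for nn,i,j in((v,0,1),(-v,2,3),(Gv,0,3),(-Gv,1,2)):
        if nn@(cam-(P+.026*nn))>0: poly(m,[A[i],A[j],D[j],D[i]],1)
    T=P+(.066-h)*u
    if u@(cam-T)>0: poly(m,cor(.066),0)
    poly(m,box(p,(-.008,.008),(.026,.0385),-.019,.08),0)
    return m>0
r=[]
for d in np.arange(lo,hi+1,4):
  for dx in(-.006,-.003,0,.003,.006):
    for dz in(-.006,-.003,0,.003,.006):
        m=model(np.radians(d),dx,dz);r.append(((m&M).sum()/max(1,(m|M).sum()),d,dx,dz))
r.sort(reverse=True)
print([tuple(round(float(x),3) for x in a) for a in r[:6]],int(B.sum()),"fwd %.4f lat %.4f z %.4f"%(q@F,q@Gv,p[2]),"wf",s["wrist_force"].round(1),[d["extent"] for d in env.recognise("side","cup")[:1]])
E
python3 q.py .042 -12 60
```

```text
[(0.092, 12.0, -0.006, 0.003), (0.09, 16.0, -0.006, 0.003), (0.082, 8.0, -0.006, 0.003), (0.081, 8.0, -0.003, 0.003), (0.08, 12.0, -0.003, 0.003), (0.08, 16.0, -0.006, 0.0)] 3265 fwd -0.0067 lat -0.0005 z 0.0517 wf [-10.1  -4.5   0.3] [[421.5, 220.2, 30.7, 41.2]]
```

```bash
sed -i 's|^B_=||; s|B=blue(im);|B=blue(im);B[:193]=0;|' q.py
python3 q.py .042 -12 60
python3 - <<'E'
from h import *
im=env.get_image("side");B=blue(im);B[:193]=0
ys,xs=np.nonzero(B[193:260,390:450]);print(xs.min()+390,xs.max()+390,ys.min()+193,ys.max()+193)
for r in B[193:246,396:446]:
    if r.any():print(''.join('#' if v else '.' for v in r))
E
```

```text
[(0.568, 16.0, -0.006, 0.003), (0.546, 12.0, -0.006, 0.003), (0.483, 16.0, -0.006, 0.0), (0.473, 12.0, -0.003, 0.003), (0.467, 20.0, -0.006, 0.003), (0.46, 20.0, -0.006, 0.0)] 66 fwd -0.0067 lat -0.0006 z 0.0517 wf [-10.4  -3.5  -0. ] [[422.2, 219.9, 31.1, 41.1]]
410 435 196 222
................#.................................
..................................######..........
.................................#######..........
..............#....#............########..........
................#####...........########..........
................####............####..............
................####..............................
.................###..............................
```

```bash
python3 -m pendant '0.003 0.0007 0.001 0;0.006 0.0014 0.001 0;0.009 0.0021 0.002 0;0.012 0.0028 0.002 0;0.015 0.0036 0.002 0;0.018 0.0043 0.002 0;0.018 0.0043 0.002 0'
python3 q.py .042 -12 80
```

```text
t: 18.58
eef_pos: [0.449, -0.2513, 0.0336]
orientation: [0.993, 0.119, -0.006, 0.001]
wrist_force: [-9.7, -5.3, -3.0]
grip_width: 0.0518
grip_force: 30.0
[(0.408, 16.0, -0.006, 0.003), (0.387, 20.0, -0.006, 0.003), (0.379, 12.0, -0.006, 0.006), (0.36, 12.0, -0.006, 0.003), (0.36, 8.0, -0.006, 0.006), (0.351, 16.0, -0.006, 0.006)] 62 fwd 0.0114 lat -0.0003 z 0.0526 wf [-9.6 -4.8 -3.2] [[419.0, 222.2, 31.7, 33.6]]
```

```bash
cat > a.py <<'E'
from h import *
im=env.get_image("side");B=blue(im);g=cv2.cvtColor(im,cv2.COLOR_RGB2GRAY)
p=env.get_state()["eef_pos"]+[0,0,.019];u,v=proj("side",p)[0].astype(int)
print("G px",u,v,"origin",u-32,v-26)
for y in range(v-26,v+34):
    print(''.join('B' if B[y,x] else " .:-=+*%@@"[g[y,x]//26] for x in range(u-32,u+32)))
E
python3 a.py
```

```text
G px 409 217 origin 377 191
+++**+*****************+  :-B             ......................
+++**+***+**************  --B                                 ..
++**********************  :-.                                   
++**++**+***************. .--                                   
++**++*++***************: .==:...........                       
++**++*++***************=--------:::::::::::::::..............  
+***+*+++***+*************+----------------------------------:::
***+**++******************=-------------------------------------
***+++++****+*************=----:-------------------------------:
***+++++****+*************=---:.::------------------------:----:
***+++++*****************+---:   .-----------------------:.::---
**++++++***+*************=---:   .:---------------------:   :-:-
*++++++***++*************+----..::---------------------:.  .:::=
*++++++***++************%*-----.------------------------:..::-:=
+++++++***++****+*+*******-----:-------------------------::--:-+
*+++++****++*****+********--:--:-------------------------::--:-+
***+++****+*****+********@=-:---
[... 2127 characters left out ...]
 :==.   :=-:   :=--  :----:::::......:::::::::::::
 -==    :==.   :==.   .==-   .==-  .-::::.....::...:::::::::::::
 :==.   :==.   .==:   .==-   .-=-   .:..............::::::::::::
 :==.   .==:   .==-   .-=-   .-=-.  :=..............::::::::::::
 :==.   .==:    -==    -=-   .-=-. .:=...............:::::::::::
 .==.    ==-    -==    :=-.   :=-:  ................::::::::::::
 .==:    ===    -==.   :=-.   :=--   ................:::::::::::
  ==-    -==    :==.   :=-:   .-=-  :==-.:-..:-......:::::::::::
  ==-    -==    :==.   .==-   .-=-  .=*+==+===+=====-.::::::::::
  ===    -==.   :=-:   .==-   .-=-.  :*++++++++++++++---::::::::
  --=    :==.   .==-   .==-   .-=-.  :*++++++++++++++=+++-::::=+
```

```bash
sed -i 's|for dx in(.*):|for dx in np.arange(-.024,.010,.003):|; s|for dz in(.*):|for dz in np.arange(-.009,.010,.003):|' q.py
python3 q.py .042 -12 92
```

```text
[(0.576, 20.0, -0.015, 0.006), (0.556, 24.0, -0.018, 0.006), (0.547, 16.0, -0.015, 0.006), (0.542, 16.0, -0.012, 0.006), (0.537, 20.0, -0.018, 0.006), (0.534, 20.0, -0.012, 0.006)] 61 fwd 0.0114 lat -0.0003 z 0.0526 wf [-9.5 -4.7 -3.9] [[419.3, 224.2, 31.6, 35.2]]
```

The cup has tilted only about 20° and slid about 15 mm in the grip, because the tall pad patch resists the pivot. I'll undo it by pushing the cup's rear wall against another mat edge, then regrip with the fingertips near the top front corner so it pivots easily. First I'll back off and check the joints.

```bash
python3 -m pendant '-0.01 -0.0024 0.005 0;-0.03 -0.007 0.02 0;-0.03 -0.007 0.04 0;-0.03 -0.007 0.05 0;-0.03 -0.007 0.05 0'
python3 q.py .042 0 52
python3 -c "
from rig import env
s=env.get_state();print(s['qpos'].round(3),s['eef_pos'].round(4),s['t'])"
```

```text
t: 19.25
eef_pos: [0.4261, -0.2586, 0.0893]
orientation: [0.993, 0.119, 0.004, 0.003]
wrist_force: [0.0, -0.4, -1.0]
grip_width: 0.0521
grip_force: 30.0
[(0.43, 20.0, -0.015, 0.006), (0.428, 24.0, -0.015, 0.006), (0.418, 20.0, -0.012, 0.006), (0.413, 24.0, -0.018, 0.006), (0.409, 20.0, -0.012, 0.003), (0.408, 24.0, -0.012, 0.003)] 47 fwd -0.0132 lat -0.0011 z 0.1064 wf [-0.6  1.  -1.8] [[433.0, 199.3, 34.8, 40.0]]
[-6.600e-01  2.200e-02  1.680e+00  1.000e-03  1.438e+00  6.720e-01] [ 0.4244 -0.2572  0.0859] 19.35
```

```bash
python3 -m pendant '0.014 0.037 0.01 -0.05;0.028 0.074 0.02 -0.1;0.042 0.111 0.02 -0.15;0.056 0.148 0.02 -0.2;0.07 0.185 0.02 -0.239;0.084 0.222 0.02 -0.239;0.098 0.259 0.02 -0.239;0.112 0.296 0.02 -0.239;0.126 0.333 0.02 -0.239;0.14 0.37 0.02 -0.239'
python3 -m pendant '0.015 0.035 0 0;0.03 0.07 0 0;0.045 0.105 0 0;0.06 0.135 0 0;0.07 0.144 0 0;0.07 0.144 0 0;0.07 0.144 0 0;0.07 0.144 0 0'
python3 -c "
from rig import env
s=env.get_state();print(s['qpos'].round(3),s['eef_pos'].round(4),s['t'])"
```

```text
t: 20.18
eef_pos: [0.5631, 0.1155, 0.1034]
orientation: [1.0, 0.0, -0.001, 0.0]
wrist_force: [-0.0, -1.5, -2.0]
grip_width: 0.0518
grip_force: 30.0
t: 20.85
eef_pos: [0.6325, 0.2562, 0.1036]
orientation: [1.0, -0.0, -0.001, 0.001]
wrist_force: [0.5, -0.4, -1.1]
grip_width: 0.052
grip_force: 30.0
[ 0.302  0.42   1.167 -0.     1.558  1.873] [0.6325 0.2562 0.1036] 20.85
```

```bash
python3 - <<'E'
s=open('q.py').read()
s=s.replace("c0=proj","y_=2*np.arctan2(s['orientation'][1],s['orientation'][0]);F=np.array([np.cos(y_),np.sin(y_),0]);Gv=np.array([-F[1],F[0],0])\nc0=proj")
s=s.replace("B[:193]=0;","B[:int(sys.argv[4]) if len(sys.argv)>4 else 193]=0;")
s=s.replace("c0-50","c0-80").replace("100*K","160*K")
s=s.replace("*K).astype(np.int32)-OFF","*K).astype(np.int32)-OFF")
open('q.py','w').write(s)
a=open('a.py').read().replace("v-26,v+34","v-30,v+50").replace("u-32,u+32","u-45,u+45");open('a.py','w').write(a)
E
python3 -m pendant '0 0 -0.03 0;0 0 -0.045 0;0 0 -0.045 0;0 0 -0.045 0'
python3 q.py .042 0 52 150;python3 a.py
```

```text
t: 21.18
eef_pos: [0.6321, 0.2554, 0.0588]
orientation: [1.0, -0.001, -0.002, 0.001]
wrist_force: [-0.4, 0.4, -0.9]
grip_width: 0.052
grip_force: 30.0
[(0.717, 20.0, -0.015, 0.003), (0.708, 24.0, -0.018, 0.006), (0.671, 32.0, -0.021, 0.003), (0.653, 24.0, -0.018, 0.003), (0.652, 16.0, -0.015, 0.006), (0.651, 28.0, -0.021, 0.006)] 368 fwd 0.1948 lat 0.5099 z 0.0797 wf [ 0.5  0.6 -0.9] [[244.2, 396.2, 55.1, 68.6]]
G px 221 390 origin 189 364
.........................--==+++++++++::.  B.*@-  ..::... :-:::*@@@@@@@@@@@@@@@@@@@@@@@@@@
.............................-===+++++-:    -@@+ ..:::... .--::*@@@@@@@@@@@@@@@@@@@@@@@@@@
.................................-==++=.   :%@@%B..::...  .--::+@@@@@@@@@@@@@@@@@@@@@@@@@@
...................................:---    =@@@% .:::..    :-:.+@@@@@@@@@@@@@@@@@@@@@@@@@@
.......................................    :*%%+..::..:+*+.--:=%@@@****%%%@@@@@@@@@@@@@@@@
......................................       ..:..::..+@@@:--:%@@@%:::---=%@@@@@@@@@@@@@@@
......................................           ....:%@@%----%@@%:--====-*@@@@@@@@@@@@@@@
...................
[... 5923 characters left out ...]
@@@@@%%%%%%%@%@%%%%%%%%%%%%%%%%%%%%@@@@@@@:--------------------
@@@@@@@@@@@@@@@@@@@@@@@@@@@@@@@@%%%%%%%%%%%%%%%%%%%%%%%%%%%%%%%%%@@@@:--------------------
@@@@@@@@@@@@@@@@@@@@@@@@@@@@@@@%%%%%%%%%%%%%%%%%%%%%%%%%%%%%%%%%@@@@:---------------------
@@@@@@@@@@@@@@@@@@@@@@@@@@@@@@%%%%%%%%%%%%%%%%%%%%%%%%%%%%%%%%%%%%::----------------------
@@@@@@@@@@@@@@@@@@@@@@@@@@@@@@%%%%%%%%%%%%%%%%%%%%%%%%%%%%%%%%%=.::::---------------------
@@@@@@@@@@@@@@@@@@@@@@@@@@@@@%%%%%%%%%%%%%%%%%%%%%%%%%%%%%%%%%%@::::::--------------------
@@@@@@@@@@@@@@@@@@@@@@@@@@@@@%%%%%%%%%%%%%%%%%%%%%%%%%%%%%%%%%%@+:::::--------------------
@@@@@@@@@@@@@@@@@@@@@@@@@@@@%%%%%%%%%%%%%%%%%%%%%%%%%%%%%%%%%%%%@:::::::------------------
```

```bash
python3 -m pendant '-0.012 0 0 0;-0.02 0 0 0;-0.024 0 0 0;-0.028 0 0 0;-0.031 0 0 0;-0.034 0 0 0;-0.037 0 0 0;-0.04 0 0 0;-0.043 0 0 0;-0.045 0 0 0'
python3 q.py .042 -8 40 150
```

```text
t: 22.17
eef_pos: [0.5995, 0.257, 0.0657]
orientation: [1.0, -0.001, 0.014, -0.001]
wrist_force: [19.6, -0.9, 0.9]
grip_width: 0.0518
grip_force: 30.0
[(0.667, 16.0, -0.012, 0.003), (0.627, 20.0, -0.015, 0.006), (0.624, 24.0, -0.015, 0.003), (0.612, 16.0, -0.012, 0.006), (0.594, 28.0, -0.018, 0.003), (0.593, 8.0, -0.009, 0.006)] 302 fwd 0.1605 lat 0.5109 z 0.0848 wf [16.3 -0.2 -0.7] [[266.6, 402.4, 48.7, 69.5]]
```

```bash
python3 -m pendant '-0.003 0 0 0;-0.006 0 0 0;-0.009 0 0 0;-0.012 0 0 0;-0.012 0 0 0'
python3 q.py .042 -8 40 150
```

```text
t: 22.68
eef_pos: [0.5914, 0.2571, 0.0696]
orientation: [1.0, -0.001, 0.019, -0.002]
wrist_force: [20.7, -2.3, 6.1]
grip_width: 0.0516
grip_force: 30.0
[(0.585, 12.0, -0.009, 0.006), (0.563, 20.0, -0.012, 0.003), (0.54, 16.0, -0.009, 0.003), (0.534, 16.0, -0.009, 0.0), (0.528, 8.0, -0.006, 0.003), (0.511, 24.0, -0.012, 0.0)] 256 fwd 0.1524 lat 0.5110 z 0.0886 wf [21.6 -1.5  5.9] [[265.6, 401.8, 47.1, 67.9]]
```

```bash
python3 -m pendant '-0.003 0 0 0;-0.006 0 0 0;-0.009 0 0 0;-0.012 0 0 0;-0.015 0 0 0;-0.015 0 0 0'
python3 q.py .042 -16 40 150
```

```text
t: 23.28
eef_pos: [0.5789, 0.257, 0.073]
orientation: [1.0, -0.001, 0.022, -0.002]
wrist_force: [22.4, -3.6, 13.9]
grip_width: 0.0517
grip_force: 30.0
[(0.433, 12.0, -0.003, 0.003), (0.415, 12.0, -0.003, 0.006), (0.412, 4.0, -0.0, 0.006), (0.404, 8.0, -0.003, 0.009), (0.4, 16.0, -0.003, -0.003), (0.398, 16.0, -0.003, 0.0)] 171 fwd 0.1399 lat 0.5111 z 0.0920 wf [22.3 -3.1 13.8] [[264.8, 403.4, 47.1, 66.7]]
```

```bash
python3 -m pendant '0.01 0 0 0;0.03 0 0 0;0.06 0 0.02 0;0.06 0 0.04 0;0.06 0 0.045 0;0.06 0 0.045 0'
python3 q.py .042 -16 40 150
python3 -m pendant '-0.015 -0.038 0 0.05;-0.03 -0.076 0 0.1;-0.045 -0.114 0 0.15;-0.06 -0.152 0 0.2;-0.075 -0.19 0 0.239;-0.09 -0.228 0 0.239;-0.105 -0.266 0 0.239;-0.12 -0.304 0 0.239;-0.135 -0.342 0 0.239;-0.15 -0.38 0 0.239'
```

```text
t: 23.88
eef_pos: [0.6227, 0.2574, 0.1076]
orientation: [1.0, -0.0, 0.002, -0.001]
wrist_force: [-0.2, -0.8, -1.8]
grip_width: 0.0519
grip_force: 30.0
[(0.612, 4.0, 0.003, 0.006), (0.589, 12.0, -0.0, 0.003), (0.562, 8.0, -0.0, 0.009), (0.554, 0.0, 0.003, 0.009), (0.543, 8.0, -0.0, 0.006), (0.539, 12.0, -0.0, 0.006)] 1464 fwd 0.1836 lat 0.5109 z 0.1250 wf [ 0.  -0.7 -2. ] [[230.7, 378.5, 54.6, 66.7]]
t: 24.82
eef_pos: [0.4688, -0.1235, 0.1037]
orientation: [0.993, 0.12, -0.001, -0.001]
wrist_force: [0.6, -1.0, -2.0]
grip_width: 0.0518
grip_force: 30.0
```

```bash
python3 -m pendant '-0.001 -0.04 0 0;-0.002 -0.08 0 0;-0.002 -0.115 0 0;-0.002 -0.123 -0.03 0;-0.002 -0.123 -0.055 0;-0.002 -0.123 -0.068 0;-0.002 -0.123 -0.072 0;-0.002 -0.123 -0.074 0;-0.002 -0.123 -0.074 0'
python3 -m pendant '0 0 -0.002 0;0 0 -0.004 0;0 0 -0.006 0;0 0 -0.006 0'
python3 q.py .038 -16 24
```

```text
t: 25.57
eef_pos: [0.467, -0.245, 0.0308]
orientation: [0.993, 0.119, -0.002, -0.001]
wrist_force: [-2.7, 0.1, 2.3]
grip_width: 0.0519
grip_force: 30.0
t: 25.9
eef_pos: [0.4673, -0.2451, 0.0305]
orientation: [0.993, 0.12, -0.002, -0.0]
wrist_force: [-14.6, 6.2, 30.1]
grip_width: 0.0517
grip_force: 30.0
[(0.61, 8.0, -0.0, 0.0), (0.563, 12.0, -0.0, 0.0), (0.56, 12.0, -0.003, 0.0), (0.548, 8.0, 0.003, 0.0), (0.534, 8.0, -0.003, 0.0), (0.527, 12.0, 0.003, 0.0)] 78 fwd 0.0307 lat 0.0013 z 0.0495 wf [-14.3   5.5  30. ] [[400.6, 220.0, 30.7, 43.6]]
```

```bash
python3 -m pendant '-0.003 -0.0007 0 0;-0.006 -0.0014 0 0;-0.009 -0.0021 0 0;-0.012 -0.0028 0 0;-0.012 -0.0028 0 0'
python3 q.py .038 -16 24
```

```text
t: 26.42
eef_pos: [0.4618, -0.2476, 0.0291]
orientation: [0.993, 0.119, 0.006, 0.001]
wrist_force: [4.5, 5.0, 12.6]
grip_width: 0.0518
grip_force: 30.0
[(0.572, 8.0, -0.0, 0.0), (0.563, 4.0, -0.0, 0.0), (0.544, 0.0, 0.003, 0.0), (0.52, 4.0, 0.003, 0.0), (0.5, 8.0, -0.0, 0.003), (0.491, 8.0, 0.003, 0.0)] 87 fwd 0.0247 lat 0.0002 z 0.0481 wf [ 4.2  5.1 12. ] [[404.0, 219.5, 32.3, 37.6]]
```

```bash
python3 -m pendant '0 0 0.012 0;0.015 0.004 0.014 0;0.029 0.007 0.014 0;0.029 0.007 0.006 0;0.029 0.007 0 0;0.025 0.006 -0.002 0;0.021 0.005 -0.004 0;0.017 0.004 -0.004 0;0.013 0.003 -0.004 0;0.013 0.003 -0.004 0'
python3 q.py .038 -16 24
```

```text
t: 27.35
eef_pos: [0.4741, -0.2467, 0.0248]
orientation: [0.993, 0.119, 0.005, 0.002]
wrist_force: [5.4, 2.0, 12.0]
grip_width: 0.0517
grip_force: 30.0
[(0.588, 0.0, 0.003, 0.003), (0.584, -4.0, 0.003, 0.003), (0.573, 4.0, -0.0, 0.003), (0.531, -4.0, 0.003, 0.0), (0.529, -8.0, 0.006, 0.003), (0.466, 0.0, -0.0, 0.003)] 83 fwd 0.0369 lat -0.0018 z 0.0438 wf [ 5.7  1.9 11.7] []
```

```bash
python3 -m pendant '0 0 0.003 0;0 0 0.004 0;0 0 0.004 0'
python3 -m pendant '0 0 0 0;0 0 0 0;0 0 0 0;0 0 0 0;0 0 0.02 0;0 0 0.035 0;0 0 0.035 0' 0.075
python3 q.py .018 -16 24
python3 a.py | head -60
```

```text
t: 27.7
eef_pos: [0.4697, -0.2459, 0.025]
orientation: [0.993, 0.119, -0.0, 0.0]
wrist_force: [0.2, 0.6, 4.6]
grip_width: 0.0519
grip_force: 30.0
t: 28.28
eef_pos: [0.4721, -0.247, 0.0629]
orientation: [0.993, 0.119, 0.002, 0.002]
wrist_force: [0.6, -0.1, 0.3]
grip_width: 0.0744
grip_force: 0.0
[(0.033, 24.0, -0.0, -0.009), (0.031, 24.0, -0.003, -0.006), (0.03, 24.0, -0.003, -0.009), (0.029, 24.0, 0.003, -0.009), (0.028, 24.0, -0.003, -0.003), (0.028, 24.0, -0.0, -0.006)] 88 fwd 0.0343 lat -0.0010 z 0.0804 wf [ 0.4  0.5 -0.4] [[397.9, 219.6, 31.2, 43.2]]
G px 400 206 origin 368 180
+**+****++++*++++++++***++++++++****+:    .........::. ..................:.....BBBBBBBBBBB
***+****+*+*+++++++++**+++++++++****+  .. ............ ............:::..........BBBBBBBBBB
**+*****+***+++++++++**+++++++++*****  .:                    ...................BBBBBBBBBB
*++***++****++++++++***+++++++++*****  .:                                   .  BBBBBBBBBBB
*++****+***+++++++++**++++++++++**+**  .-B                                     BBBBBBBBBBB
*++********+++++++++**+++++++++***+**  -+..             
[... 4157 characters left out ...]
 :==--------------------------=*************+-:.=**=.::::=+=+**
 -==    -==    -=+    ==+   :==---------------------------+=======++=+*+-::-+*+-:::::..===
 -==    -==    ===    ==+   .==--------------------------:::::::::-=.-==-::.=**+-:::::::::
 -==.   -==    -==    -=+   .==--------------------------:::::::::::::-++:::=**+-:::::::::
 -==.   :==.   :==.   -==    ==--------------------------:::::::::::::-++:::-+*+-:::::::::
 -==.   :==.   :==    :==.   ==--------------------------::::::::::::::=+.::-+**=:::::::::
 :==.   :==.   :==.   :==.   -=--------------------------::::::::::::::=*-::-+**=:::::::::
 :==.   :==.   .==:   .==.   -=-------------------------:::::::::::::::=*-::.=**=.::::::::
```

```bash
python3 q.py .072 -8 8
```

```text
[(0.592, 4.0, 0.003, 0.003), (0.581, 0.0, 0.003, 0.003), (0.534, 0.0, 0.003, 0.006), (0.532, -4.0, -0.0, 0.003), (0.529, 4.0, 0.003, 0.006), (0.516, -4.0, 0.003, 0.003)] 84 fwd 0.0328 lat 0.0006 z 0.0777 wf [-0.4  0.2 -1.4] [[398.0, 221.2, 34.0, 44.1]]
```

```bash
python3 -m pendant '0.0136 0.0033 0 0;0.0136 0.0033 0 0;0.0136 0.0033 0 0'
python3 -m pendant '0 0 0 0;0 0 0 0;0 0 0 0;0 0 0 0;0 0 0 0;0 0 0 0' 0
python3 -m pendant '0 0 -0.002 0;0.003 0.0007 -0.0015 0;0.006 0.0014 -0.001 0;0.009 0.0021 -0.001 0;0.012 0.0028 -0.0005 0;0.0155 0.0037 -0.0005 0;0.0155 0.0037 -0.0005 0'
python3 q.py .069 -8 48;
```

```text
t: 28.78
eef_pos: [0.4835, -0.2422, 0.059]
orientation: [0.993, 0.12, -0.001, -0.0]
wrist_force: [-0.4, -0.2, -0.0]
grip_width: 0.0753
grip_force: 0.0
t: 29.28
eef_pos: [0.4837, -0.2426, 0.06]
orientation: [0.993, 0.119, -0.0, 0.0]
wrist_force: [0.1, -0.5, -0.4]
grip_width: 0.0515
grip_force: 30.0
t: 29.87
eef_pos: [0.5004, -0.239, 0.06]
orientation: [0.993, 0.119, 0.001, 0.0]
wrist_force: [-1.1, 0.1, 4.1]
grip_width: 0.0516
grip_force: 30.0
[(0.618, -4.0, -0.012, 0.0), (0.613, 0.0, -0.012, 0.0), (0.582, 4.0, -0.012, -0.003), (0.565, -8.0, -0.012, 0.0), (0.552, 4.0, -0.012, 0.0), (0.538, -8.0, -0.015, 0.0)] 87 fwd 0.0643 lat -0.0005 z 0.0790 wf [-1.3  0.2  3.1] [[390.1, 221.0, 30.8, 46.0]]
```

```bash
python3 -m pendant '0 0 0.002 0;0 0 0.002 0;0 0 0.002 0;0.008 0.002 0.006 0;0.008 0.002 0.006 0;0.008 0.002 0.006 0' 0.062
python3 -m pendant '0 0 0 0;0 0 0 0;0 0 0 0;0 0 0 0' 0
python3 -m pendant '0 0 -0.002 0;0 0 -0.0035 0;0.003 0.0007 -0.0035 0;0.006 0.0014 -0.003 0;0.009 0.0021 -0.003 0;0.012 0.0028 -0.003 0;0.0155 0.0037 -0.003 0;0.0155 0.0037 -0.003 0'
python3 q.py .073 -8 48;
```

```text
t: 30.47
eef_pos: [0.5081, -0.2368, 0.0658]
orientation: [0.993, 0.119, 0.0, 0.0]
wrist_force: [0.2, -0.9, 0.2]
grip_width: 0.0619
grip_force: 0.0
t: 30.8
eef_pos: [0.5074, -0.2369, 0.0655]
orientation: [0.993, 0.119, 0.0, 0.0]
wrist_force: [0.4, 0.1, -0.2]
grip_width: 0.0516
grip_force: 30.0
t: 31.47
eef_pos: [0.523, -0.2335, 0.0644]
orientation: [0.993, 0.119, -0.0, 0.001]
wrist_force: [-3.0, 0.3, 8.5]
grip_width: 0.0519
grip_force: 30.0
[(0.7, 8.0, -0.018, 0.003), (0.685, 16.0, -0.015, 0.0), (0.682, 12.0, -0.018, 0.003), (0.681, 12.0, -0.021, 0.003), (0.666, 8.0, -0.021, 0.003), (0.66, 12.0, -0.015, 0.003)] 99 fwd 0.0873 lat -0.0005 z 0.0834 wf [-3.1  0.2  7.3] [[386.2, 217.9, 27.9, 40.8]]
```

```bash
python3 -m pendant '0.003 0.0007 0 0;0.006 0.0014 -0.0005 0;0.009 0.0021 -0.001 0;0.012 0.0028 -0.002 0;0.015 0.0036 -0.003 0;0.018 0.0043 -0.004 0;0.0205 0.005 -0.005 0;0.0205 0.005 -0.005 0'
python3 q.py .073 -8 68;
```

```text
t: 32.23
eef_pos: [0.5441, -0.2283, 0.0577]
orientation: [0.993, 0.119, 0.0, 0.0]
wrist_force: [-1.5, -0.7, 4.5]
grip_width: 0.0513
grip_force: 30.0
[(0.707, 32.0, -0.015, 0.009), (0.697, 32.0, -0.015, 0.006), (0.695, 28.0, -0.015, 0.009), (0.694, 36.0, -0.015, 0.006), (0.646, 36.0, -0.015, 0.009), (0.646, 28.0, -0.015, 0.006)] 132 fwd 0.1091 lat -0.0004 z 0.0768 wf [-1.5 -0.1  4.6] [[381.6, 216.6, 30.5, 44.5]]
```

```bash
python3 -m pendant '0.004 0.001 -0.002 0;0.0075 0.0018 -0.0042 0;0.0117 0.0028 -0.0075 0;0.0157 0.0038 -0.011 0;0.0194 0.0047 -0.015 0;0.0227 0.0055 -0.019 0;0.025 0.0061 -0.0225 0;0.0273 0.0067 -0.0265 0;0.0273 0.0067 -0.0265 0'
python3 q.py .073 30 92;
```

```text
t: 33.08
eef_pos: [0.5719, -0.2212, 0.0304]
orientation: [0.993, 0.119, 0.001, 0.0]
wrist_force: [3.0, -0.1, 3.8]
grip_width: 0.0517
grip_force: 30.0
[(0.59, 66.0, -0.003, 0.009), (0.569, 66.0, -0.0, 0.003), (0.569, 70.0, -0.003, 0.009), (0.566, 62.0, -0.0, 0.003), (0.562, 62.0, -0.003, 0.009), (0.559, 58.0, -0.0, 0.006)] 125 fwd 0.1377 lat -0.0002 z 0.0499 wf [ 3.  -0.6  3.2] [[369.4, 220.6, 36.6, 36.3]]
```

```bash
python3 -m pendant '0.002 0.0005 -0.004 0;0.0035 0.0009 -0.008 0;0.005 0.0012 -0.012 0;0.0058 0.0014 -0.0155 0;0.0063 0.0015 -0.019 0;0.0063 0.0015 -0.019 0;0.0063 0.0015 -0.019 0'
python3 q.py .073 60 110;
```

```text
t: 33.77
eef_pos: [0.5789, -0.2198, 0.0133]
orientation: [0.993, 0.119, 0.002, 0.0]
wrist_force: [5.1, 0.7, 5.9]
grip_width: 0.0514
grip_force: 30.0
[(0.516, 60.0, 0.009, -0.006), (0.515, 80.0, 0.003, 0.0), (0.513, 60.0, 0.009, -0.009), (0.513, 72.0, 0.006, -0.003), (0.512, 72.0, 0.006, -0.006), (0.508, 68.0, 0.006, -0.006)] 109 fwd 0.1450 lat -0.0004 z 0.0323 wf [5.6 0.4 5.4] [[364.1, 221.2, 30.8, 38.5]]
```

```bash
python3 -m pendant '0.001 0 -0.002 0;0.002 0.0004 -0.004 0;0.002 0.0004 -0.0055 0;0.002 0.0004 -0.0055 0;0.002 0.0004 -0.0055 0'
python3 q.py .073 66 100; python3 a.py | sed -n 20,72p
```

```text
t: 34.28
eef_pos: [0.581, -0.2193, 0.0087]
orientation: [0.993, 0.119, 0.002, 0.001]
wrist_force: [3.7, 1.8, 8.6]
grip_width: 0.0516
grip_force: 30.0
[(0.489, 66.0, 0.009, -0.009), (0.483, 66.0, 0.009, -0.006), (0.477, 74.0, 0.006, -0.009), (0.472, 74.0, 0.006, -0.006), (0.467, 82.0, 0.003, -0.003), (0.467, 82.0, 0.003, -0.009)] 110 fwd 0.1472 lat -0.0005 z 0.0277 wf [4.  1.6 9.3] [[365.4, 220.9, 33.5, 37.6]]
::::::::::::::==*****:  -==.   =---:.:----------------------:. ..--:-------------=  .::   
:::::::::::::.*******.  -=+.  .=----:-----------------------::.::----------------=. .::   
::::::::::::.=*******.  -==   .=---::-------------------------:------------------=. .::   
::::::::::::=********.  ==-   .----::-------------------------:------------------=.  ::   
:::::::::::=*********.  ==-   .==-...:=-:::-::---::--::-------:------------------=:  ::.  
::::::::::.*********+.  ==-   .==:   :==.:.-::---:--:::::::----------------------=:  ::.  
::::::::::=*********+.  ==-   .==:   :=+.::---------:-::::-----------------------=-  ::.  
:::::::::=**********=.  ==-   .==:   :==.:--------
[... 3435 characters left out ...]
  ..:    .:::    --=.   .==-    -=+. . .==:    --=    ....    :
*********+++++++**.          . .    .... .  ...     :::    :--. . .==-    -=+.   .==-    -
********++++++++**.                     ... .   .  . .     ...    .... .  ::- .  .=-:    -
********++++++++**.           B                                 ...  . .. .   . . ... .. .
*********+++++++++========-:::- ..                                             ...  . ..  
*********++++++++++*******+++++===============:::::. ..                                   
********++++++++++++++++++++++++*+++**++***++*+++++===============:--- .. ..              
********++++++++++++++++++++++++++++++++********************+***++++++==+=++==========:---
```

```bash
python3 -m pendant '0 0 0.001 0;0 0 0.001 0;0 0 0.001 0;0 0 0.001 0;-0.003 -0.0007 0.03 0;-0.003 -0.0007 0.044 0;-0.003 -0.0007 0.044 0;-0.003 -0.0007 0.044 0' 0.065
python3 q.py .054 74 106
python3 - <<'E'
from h import *
p=env.get_state()["eef_pos"];print(p)
E
python3 a.py | sed -n 24,70p
```

```text
t: 35.1
eef_pos: [0.5752, -0.2201, 0.0497]
orientation: [0.993, 0.119, -0.001, -0.0]
wrist_force: [0.3, -0.7, -0.2]
grip_width: 0.065
grip_force: 0.0
[(0.257, 94.0, -0.009, -0.009), (0.252, 98.0, -0.009, -0.009), (0.219, 102.0, -0.009, -0.009), (0.216, 102.0, -0.006, -0.009), (0.212, 90.0, -0.009, -0.009), (0.195, 98.0, -0.009, -0.006)] 94 fwd 0.1409 lat 0.0007 z 0.0675 wf [-0.5 -0.  -0.8] [[360.1, 221.4, 36.2, 33.6]]
[ 0.57434107 -0.21951274  0.0479898 ]
*+*******+++*++++++++++****+++*******+***+ :--------:+***********++****+++****+++++****+**
**********+**++++++*+++***++++**++**+****= :--------:+****++++******++*+++******+++*******
==**********++++++++++++**++++**++*++****=.--------::**++++++++*****+**++****+*+++********
..=====*****++++++++++***++++***+**++****=.--------:-*++++++*****+***********+++++****+***
::::::.==****+++++++++***+++*************= --------:=%%%%%%++++%***++*+++++***++++***++***
::::::::.===**+++************************= --------:-@@@@@@----*@%@-=======+**++++***+****
:::::::::::.=*++*+====+=====+=++++++++***=:--------:-@@@@@@*---*@@@---------+*+++****+****
:::
[... 2933 characters left out ...]
 .==-    ===    :==    :=-. ..:--:::::-=-:::::::--: .::    .::    
***************:  :-=:   .==-    -==    :==    :==.   .--.    :::    ...... ..:    .::    
***************:  :==.   .-=-    ==-    -==    :==.    ..     ..     ...    .::    .::.   
***+***+++++++*.  :-=.   .==:    ==-    -==    :==.    ..     ...    ...    .::     ::.   
***+++++++++++*.  :==.   .-=:    ==-    :==    :==:    ..     ...    ...    .::.    ::.   
***+++++++++++*.  -==.   .-=:    ==-    -==.   :==:    --:    ---    ...    .::.    ::.   
+*+++++++++++++.  -==.   :==:    -=-    -==.   :==:    ==-    ===     ..     ..     :..   
++++++++++++++=.  :==.   :-=:    ==-    -==.   :==:   .==-    -==    .-=     ==.    :.:
```

```bash
sed -e 's|P=p+dx\*F+dz\*Z|P=np.array([p[0],p[1],.034])+dx*F+dz*Z|; s|np.arange(-.024,.010,.003)|np.arange(-.015,.016,.0015)|; s|np.arange(-.009,.010,.003)|(-.002,0,.002)|' q.py > q2.py
python3 q2.py .058 82 98
```

```text
[(0.646, 94.0, -0.005, 0.002), (0.627, 98.0, -0.003, 0.002), (0.619, 94.0, -0.005, 0.0), (0.604, 90.0, -0.005, 0.002), (0.601, 98.0, -0.005, 0.002), (0.591, 94.0, -0.006, 0.002)] 80 fwd 0.1409 lat 0.0008 z 0.0671 wf [-0.2  0.2 -0.1] [[362.0, 220.6, 37.6, 38.6]]
```

```bash
python3 -m pendant '-0.0068 -0.0017 0.004 0;-0.0068 -0.0017 0.004 0;-0.0068 -0.0017 0.004 0'
python3 -m pendant '0 0 0 0;0 0 0 0;0 0 0 0;0 0 0 0' 0
python3 -m pendant '0 0 0.003 0;0 0 0.004 0;-0.012 -0.003 0.004 0;-0.03 -0.007 0.004 0;-0.0486 -0.0119 0.004 0;-0.0486 -0.0119 0.004 0;-0.0486 -0.0119 0.001 0;-0.0486 -0.0119 -0.001 0;-0.0486 -0.0119 -0.001 0'
sed -i 's/\.034\]/.034]/' q2.py; python3 q2.py .058 78 102
```

```text
t: 35.6
eef_pos: [0.569, -0.2221, 0.0547]
orientation: [0.993, 0.119, 0.0, 0.0]
wrist_force: [-1.2, -0.6, 0.5]
grip_width: 0.0648
grip_force: 0.0
t: 35.93
eef_pos: [0.5693, -0.222, 0.0546]
orientation: [0.993, 0.119, 0.0, 0.0]
wrist_force: [-1.1, -1.4, -0.3]
grip_width: 0.0512
grip_force: 30.0
t: 36.68
eef_pos: [0.5215, -0.2339, 0.0546]
orientation: [0.993, 0.119, 0.0, 0.0]
wrist_force: [-2.5, 0.2, 3.9]
grip_width: 0.0513
grip_force: 30.0
[(0.7, 90.0, -0.0, 0.002), (0.669, 90.0, -0.0, 0.0), (0.657, 86.0, -0.0, 0.002), (0.644, 90.0, -0.0, -0.002), (0.631, 94.0, -0.0, 0.002), (0.628, 86.0, -0.0, 0.0)] 106 fwd 0.0860 lat -0.0007 z 0.0736 wf [-1.7  0.9  5. ] [[384.9, 223.0, 36.8, 35.6]]
```

```bash
python3 -m pendant '0 0 -0.002 0;0.003 0.0007 -0.002 0;0.006 0.0014 -0.0015 0;0.009 0.0021 -0.0015 0;0.0125 0.003 -0.0015 0;0.0165 0.004 -0.002 0;0.0205 0.005 -0.003 0;0.0245 0.006 -0.0045 0;0.0245 0.006 -0.0045 0'
sed -e 's|h=float(sys.argv\[1\])|h=.058;ex=float(sys.argv[1])|' -e 's|P=p+dx\*F+dz\*Z;u=\(.*\);v=\(np.cos(th)\*F-np.sin(th)\*Z\)|u=\1;v=\2;P=p-[0,0,.0163]+dx*F+dz*Z-(-ex)*v*1|' -e 's|np.arange(-.024,.010,.003)|np.arange(-.012,.013,.003)|' q.py > q3.py
python3 q3.py .023 82 142
```

```text
t: 37.53
eef_pos: [0.547, -0.2279, 0.051]
orientation: [0.993, 0.12, 0.001, 0.001]
wrist_force: [-1.5, -0.2, 8.2]
grip_width: 0.0513
grip_force: 30.0
[(0.795, 114.0, -0.003, 0.006), (0.739, 118.0, -0.003, 0.003), (0.729, 118.0, -0.0, 0.006), (0.708, 122.0, -0.0, 0.003), (0.697, 118.0, -0.003, 0.0), (0.68, 114.0, -0.006, 0.0)] 102 fwd 0.1120 lat -0.0009 z 0.0700 wf [-1.9  1.3  7.1] [[377.5, 218.8, 37.0, 42.2]]
```

```bash
python3 -m pendant '0.004 0.001 -0.0018 0;0.0075 0.0018 -0.0038 0;0.011 0.0027 -0.006 0;0.014 0.0034 -0.009 0;0.0172 0.0042 -0.012 0;0.0202 0.0049 -0.015 0;0.0225 0.0055 -0.0185 0;0.025 0.0061 -0.022 0;0.025 0.0061 -0.022 0'
python3 q3.py .023 110 180
```

```text
t: 38.38
eef_pos: [0.5737, -0.2214, 0.0288]
orientation: [0.993, 0.12, 0.003, 0.001]
wrist_force: [0.9, 1.1, 6.0]
grip_width: 0.0512
grip_force: 30.0
[(0.808, 154.0, -0.003, 0.006), (0.762, 158.0, -0.003, 0.003), (0.746, 150.0, -0.003, 0.009), (0.736, 154.0, -0.0, 0.006), (0.722, 162.0, -0.0, 0.003), (0.722, 158.0, -0.006, 0.003)] 90 fwd 0.1395 lat -0.0009 z 0.0480 wf [2.5 0.9 5.1] [[367.9, 217.1, 35.2, 40.8]]
```

```bash
python3 -m pendant '0.0015 0.0004 -0.003 0;0.003 0.0007 -0.006 0;0.004 0.001 -0.009 0;0.0047 0.0012 -0.012 0;0.0053 0.0013 -0.0145 0;0.0056 0.0014 -0.0165 0;0.0056 0.0014 -0.0165 0;0.0056 0.0014 -0.0165 0'
python3 q3.py .023 140 200
```

```text
t: 39.15
eef_pos: [0.5806, -0.22, 0.0142]
orientation: [0.993, 0.12, 0.005, 0.001]
wrist_force: [3.2, 2.6, 9.1]
grip_width: 0.0518
grip_force: 30.0
[(0.793, 172.0, -0.003, 0.006), (0.779, 168.0, -0.003, 0.009), (0.745, 172.0, -0.006, 0.006), (0.731, 168.0, -0.0, 0.009), (0.718, 172.0, -0.0, 0.006), (0.712, 172.0, -0.009, 0.006)] 91 fwd 0.1467 lat -0.0012 z 0.0332 wf [4.5 3.4 7.8] [[361.9, 218.9, 29.7, 38.8]]
```

```bash
python3 -m pendant '0 0 -0.0015 0;0 0 -0.003 0;0.0005 0 -0.0045 0;0.0005 0 -0.0045 0;0.0005 0 -0.0045 0'
python3 q3.py .023 156 192
```

```text
t: 39.67
eef_pos: [0.582, -0.2201, 0.0111]
orientation: [0.993, 0.12, 0.006, 0.002]
wrist_force: [3.5, 3.3, 13.1]
grip_width: 0.0516
grip_force: 30.0
[(0.796, 176.0, -0.003, 0.006), (0.77, 172.0, -0.003, 0.009), (0.749, 176.0, -0.006, 0.006), (0.728, 176.0, -0.0, 0.006), (0.721, 176.0, -0.009, 0.006), (0.72, 172.0, -0.006, 0.009)] 89 fwd 0.1479 lat -0.0016 z 0.0301 wf [ 4.5  2.7 12.4] [[359.9, 217.2, 26.7, 43.0]]
```

```bash
python3 -m pendant '0 0 -0.001 0;0 0 -0.002 0;0 0 -0.003 0;0 0 -0.0035 0;0 0 -0.0035 0'
python3 q3.py .023 164 192
```

```text
t: 40.18
eef_pos: [0.5829, -0.2203, 0.009]
orientation: [0.993, 0.12, 0.007, 0.002]
wrist_force: [5.0, 4.1, 16.8]
grip_width: 0.0516
grip_force: 30.0
[(0.747, 172.0, -0.003, 0.009), (0.742, 172.0, -0.006, 0.009), (0.722, 180.0, -0.003, 0.006), (0.72, 180.0, -0.006, 0.006), (0.704, 172.0, -0.009, 0.009), (0.697, 176.0, -0.003, 0.009)] 95 fwd 0.1488 lat -0.0021 z 0.0280 wf [ 4.1  3.9 16.7] [[360.9, 218.2, 26.9, 44.3]]
```

```bash
python3 -m pendant '0 0 0.001 0;0 0 0.002 0;0 0 0.003 0;0 0 0.003 0'
python3 -m pendant '0 0 0.001 0;0 0 0.001 0;0 0 0.001 0;0 0 0.001 0' 0.07
python3 -m pendant '0 0 0.02 0;0 0 0.05 0;0 0 0.09 0;0 0 0.12 0;0 0 0.12 0;-0.03 -0.01 0.15 0;-0.07 -0.02 0.18 0;-0.11 -0.03 0.18 0;-0.15 -0.04 0.18 0;-0.15 -0.04 0.18 0' 0.09
python3 - <<'E'
from h import *
for n in("side","top"):
    env.get_image(n)
    for q in("cup","mat","brush","vial","jug","carton"):print(n,q,[(d["extent"],round(d["p"],2)) for d in env.recognise(n,q)][:3])
# fit upright inverted cup (band near mat)
B=blue(env.get_image("side"));B[:193]=0;B[:,:330]=0;B[:,420:]=0;B[260:]=0
ys,xs=np.nonzero(B);print(len(xs),xs.min(),xs.max(),ys.min(),ys.max())
cam=-np.array(C["side"]["R"]).T@C["side"]["t"];best=[]
K=4
Mk=cv2.resize(B[180:270,320:430]*255,None,fx=K,fy=K,interpolation=cv2.INTER_LINEAR)>127
for a in np.arange(.09,.18,.002):
  for l in np.arange(-.012,.013,.003):
    for yw in np.radians([-8,-4,0,4,8]):
      v=np.cos(yw)*F+np.sin(yw)*Gv;w=np.array([-v[1],v[0],0]);P=E0+a*F+l*Gv
      m=np.zeros(Mk.shape,np.uint8)
      for nn,t in((v,w),(-v,w),(w,v),(-w,v)):
        if nn@(cam-P-.026*nn)>0:
          q=[P+.026*nn+s*.026*t+Z*z for s in(1,-1) for z in(.0125,.0235)]
          cv2.fillConvexPoly(m,cv2.convexHull(((proj("side",q)+.5-[320,180])*K).astype(np.int32)),1)
      m=m>0;best.append(((m&Mk).sum()/(m|Mk).sum(),a,l,np.degrees(yw)))
best.sort(reverse=True);print([tuple(np.round(b,3)) for b in best[:4]])
E
```

```text
t: 40.62
eef_pos: [0.5811, -0.2207, 0.009]
orientation: [0.993, 0.12, 0.005, 0.002]
wrist_force: [4.3, 0.3, 8.3]
grip_width: 0.0518
grip_force: 30.0
t: 40.95
eef_pos: [0.5785, -0.2228, 0.0085]
orientation: [0.993, 0.119, 0.002, 0.003]
wrist_force: [2.2, -3.8, 6.4]
grip_width: 0.0695
grip_force: 2.9
t: 41.78
eef_pos: [0.4218, -0.2609, 0.1861]
orientation: [0.993, 0.118, -0.002, -0.0]
wrist_force: [1.0, 0.1, -0.2]
grip_width: 0.0902
grip_force: 0.0
side cup [([356.1, 216.3, 27.9, 43.0], 0.8)]
side mat [([365.4, 234.9, 100.8, 54.6], 0.96)]
side brush [([380.5, 373.9, 32.7, 90.5], 0.95), ([390.0, 413.8, 48.3, 132.5], 0.78), ([251.4, 283.1, 19.0, 38.1], 0.64)]
side vial [([251.0, 283.2, 21.3, 40.7], 0.85)]
side jug [([269.3, 190.6, 41.4, 69.2], 0.78), ([253.1, 281.9, 18.0, 37.1], 0.43)]
side carton [([163.4, 371.3, 90.2, 94.2], 0.89)]
top cup [([437.4, 271.2, 40.1, 27.9], 0.7)]
top mat [([432.8, 285.9, 100.6, 109.1], 0.66)]
top brush [([189.9, 278.1, 31.3, 20.4], 0.84), ([178.2, 335.4, 48.8, 23.9], 0.71), ([227.1, 325.8, 24.7, 11.8], 0.6)]
top vial [([320.8, 207.1, 16.3, 26.3], 0.88)]
top jug [([441.0, 176.8, 52.3, 44.2], 0.64)]
top carton [([223.7, 179.8, 65.6, 38.3], 0.65)]
98 345 368 219 237
[(np.float64(0.704), np.float64(0.118), np.float64(-0.003), np.float64(-4.0)), (np.float64(0.695), np.float64(0.116), np.float64(-0.003), np.float64(-4.0)), (np.float64(0.689), np.float64(0.12), np.float64(-0.003), np.float64(-4.0)), (np.float64(0.685), np.float64(0.118), np.float64(-0.003), np.float64(0.0))]
```

All of it checks out. The cup is mouth-down near the mat centre, spanning 92–144 mm of the mat's 200 mm. The brush is back in the pot, the other things have not moved, and the gripper is clear.

```bash
python3 -c "
from rig import env
print(env.get_state()['t'],env.hand_in())"
```

```text
the job is handed in; nothing more can be done
42.5333 None
```

I handed the job in at 42.5 s: the cup was scrubbed down, up and down again, the brush is back in its pot, and the cup stands mouth-down wholly on the mat, set down under grip after a failed first tilt (it slid in the grip) and released about 2–3° short of flat; the vial, jug and carton have not moved.

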